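# Refit the slicing blade of an apple peeler and tighten its wing nut

## Robot

A 6-joint arm with a two-finger parallel gripper is mounted at the origin on a cart in front of the work surface, level with it; the furniture and walls round the work are solid. World frame = base frame: x ahead of the robot, y to its left, z up, the work surface at z = 0. Lengths are in m, angles in rad, forces in N, time in s.
With the tool pointing down it reaches from about 0.25 to 0.725 m from the base axis. Payload 4 kg.
Tool frame: the origin (TCP) lies midway between the tips of the shut fingers; the grasp point (between the pads) lies 19 mm behind it; z points along the fingers, y is the line along which they close (so a half turn about z gives the same grasp; the last joint's range is limited). The gripper opens to 85 mm and grips with 20 to 120 N. Pads are 22 mm wide; open, the fingers measure 114 mm over their backs; the gripper's body (76 mm by 85 mm) begins 54 mm behind the grasp point. The pads swing forward as they close: fully open they stand 13 mm farther back than shut.
Start: joints at [1.166, 0.241, 0.005, 1.335, 0, 1.571], TCP at [0.197, 0.46, 0.195] pointing down, gripper open.
Joint ranges: [-2.72, 2.72], [-1.05, 1.87], [-1.09, 1.28], [-1.99, 2.15], [-1.42, 1.44], [-3.14, 3.14]. Speed limits (rad/s): [2.79, 2.79, 3.14, 3.14, 3.14, 3.14].

## Interface

Orientations are given as a unit quaternion [x, y, z, w].
In Python, from workcell import get_obs, camera, job_done, silhouettes gives the robot as it stands. The module is installed in compiled form; this text tells all that it offers.
- The arm moves only by the tool drive_tool, never from a script. Its argument "increments" is a list of rows, each a list of 3 entries, a list of its own where there are three numbers: the shift along the world's x, y, z in mm, then the turn, a rotation vector about the world's x, y, z in degrees, then the opening, from 0 (shut) to 1 (fully open). A call has 1 to 8 rows; each row shifts and turns the commanded pose from where the row before left it; what a row does not reach is not made up. A row lasts 1/12 s, in which the tool goes at most 41.7 mm and 7.16 degrees, less where a joint would pass 70% of its speed; a pose out of reach is approached as far as the arm can. A call is refused whole if a number of a shift passes 41.7 or a number of a turn 7.16, either way. A call with a gripper value outside its range is refused whole. The fingers move at their own pace and stop on an object; the grip force is fixed at half the most. Time passes only in rows, so rows that do not move let the fingers close. It gives the time, the measured TCP pose, the force, the opening and the grip force at its end, in the units of the state.
- get_obs(): the state, without advancing time (a new reading comes with each control period).
- camera(name): name is "side" or "top"; returns a dict with "image" (420x560x3 uint8, red, green, blue), "K" (3x3 intrinsics, pixels), "k1" (the pictures are not rectified: a ray, as slopes to the right and down, at radius r is drawn at 1 + k1 r^2 times it, then the intrinsics apply), "view" (4x4, takes a point from world to camera coordinates). Camera axes: x right, y down, z forward; pixel columns grow to the right and rows downward; lengths in m; the calibration is good to about 2 mm. A picture is of the moment at which its call begins. There is no depth.
- job_done(): hands the job in; it is judged then, once.
Trained networks look in a picture, given as the dict that the camera call returned (one of the last four; its "shot" number tells which), for a name from the list of things; names that differ only in an ending like _2 or _b are one class to them, and where a whole thing is asked for, a point or a joint stands for the part that bears it (a point fixed in the world has none). Each returns a list of dicts, best first, with "conf" (0 to 1); they miss things now and then, are a little off and sometimes report something else, mostly with a low value. They report only what shows in the picture. A call takes as long as a camera call.
- silhouettes(query, picture): "region" (420x560 bool, what is visible of it) and "bbox" ([left, top, right, bottom] in pixels, round what is visible of it).
The state is a dict: "clock": time; "joint_pos": joint angles; "joint_vel": joint speeds; "tau": joint torques, N m; "eef_pos": TCP position; "tool_rot": TCP orientation; "ft_force": force on the tool from outside, world axes, zero at the start; "ft_torque": the same for the moment, N m; "grip_width": finger opening in m; "grasp_force": force on a finger pad.
Only numpy, scipy, OpenCV 4.12 (cv2) and the standard library are available. Lean on these libraries where they do the work, as an engineer would, in place of code of your own. Each camera call takes 0.05 s, during which the arm holds its last target. There are 200 camera calls.

## Task

The corer-and-slicer blade of the red apple peeler has been washed and stands loose on the bed: slide it back along the bed until its slotted foot is fully home around the stud, then tighten the brass wing nut (clockwise) until the foot is held snugly, finger-tight and no more, working in the arcs that the blade's upright and the peeling-arm post leave free. Do not strain the nut, do not shove or squeeze the thin cutting ring, and leave the other things where they are.

Things in the scene. Friction and masses are not known exactly. Their poses are not given: they have to be found in the camera images.
- peeler: Red cast apple peeler stuck to the worktop (fixed). Origin on the worktop under the stud's axis; z up, +y along its bed from the stud towards the crank (left), +x to its far side. Bed 36 mm wide, y -30 to 286 mm, top at z = 55 mm; low guide rails (x = +-17 mm, y -15 to 137 mm) stand 4 mm above it. Fork, screw and crank run over the bed from y = 182 mm on, at z = 101 mm (tops 114 mm, crank 145 mm).
- stud (a point): Axis of the upright steel stud (9 mm thick) at the bed's top; axes as the peeler's. The stud ends 32 mm above this point; the wing nut sits on it. Free space lies to its right (-y) and in front (-x).
- post (a point): Top centre of the peeling-arm post beside the stud (at peeler x = 50, y = 26, z = 83 mm), 16 mm thick, fixed. From it a thin arm runs along the far side of the bed (x 46 to 62, y 26 to 148 mm, top z = 101 mm). Fingers that turn the nut must stay clear of it.
- slicer: Loose steel corer-and-slicer blade, 0.45 kg, on the bed between the rails (1.2 mm play a side). Origin: centre of the round end of its slot, at the foot's underside; home = origin on the stud's axis, slot end against the stud. +y as the peeler's. Foot 28 mm wide, 5 mm thick, y -17 to 127 mm; slot 11.5 mm wide, open to -y. Starts 12 to 24 mm from home (+y). Sliding it takes 2 to 4 N.
- web (a point): Top centre of the blade's upright web, part of the slicer: 26 mm wide (x), 5 mm thick, at slicer y = 34.5 mm, top 34 mm above the foot's underside. With the blade home its face stands 32 mm from the stud's axis and bounds the fingers on the left of the nut.
- tab (a point): Centre of the blade's thumb tab, the place to push it (in the -y direction), part of the slicer: 24 mm wide (x), 4 mm thick, at slicer y = 121 mm, reaching from 5 to 32 mm above the foot's underside; this point is 20 mm above the underside.
- slicing_ring: The blade's thin cutting ring with its corer tube, part of the slicer: 60 mm across, 10 mm wide (y). Origin at the ring's centre, which is 71 mm (y) from the slicer's origin and 46 mm above the foot's underside. It is weak: at most a few newtons on it.
- wing_nut: Brass wing nut on the stud. Origin: centre of its seat face (21 mm across) on the axis, z up. Wings along its +x and -x: tips 22 mm off the axis, 7.5 mm thick (y), faces free from 12 to 29 mm above the origin and 9 to 21 mm off the axis; hub 12 mm high. Clockwise seen from above it goes down, 0.95 mm a radian. It starts 2 to 5 mm above the foot's top, wings at any angle.
- nut_top (a point): Point on the nut's axis 20 mm above its seat face, at mid height of the wings; axes as the nut's. Running free the nut resists with 0.025 N m (1.5 N at 17 mm). Once it bears on the foot the resistance climbs steeply, 0.5 N m or more a radian: 0.2 N m (12 N square on a wing, 17 mm off the axis) is snug, 0.12 N m too slack, 0.27 N m too tight. It stays where it is left.
- red_apple: red apple, 72 mm across, 65 mm high; origin under its centre
- green_apple: green apple, 68 mm across, 61 mm high; origin under its centre
- white_pot: small white lidded pot, 74x74x64 mm; origin under its centre
- face_mug: white mug with a doodle, 74x108x83 mm; origin under its centre

How it is judged:
By the outcome, as a careful person would: the job done as asked, in the order asked, and still so for the second after the job is handed in, with the robot touching nothing.
It also fails if it takes over 72 s, if anything falls off the work surface, if the arm or the gripper's body presses on something with over 40 N, if the wrist force passes 120 N, or if a joint passes its speed limit or range.

## Working session

There is one attempt and no reset: what is moved stays moved. The work goes in short steps, Python scripts to look and compute and a tool call to move; the robot and the scene stay as the last step left them, time stands still between calls to the robot, and variables do not carry over. Pictures are saved under pics/ and viewed, at most 10 in all, crops included, and the job is handed in when it is done.

Besides the shell and the picture viewer there is one more tool, called after "Emit:" by a JSON object that holds its "op" and its "data". drive_tool: Moves the arm, as the interface text tells. Its arguments: {"type":"object","properties":{"increments":{"type":"array"}},"required":["increments"]}

```bash
mkdir -p pics; cat > h.py <<'E'
import numpy as np, cv2
from workcell import *
def ray(c,uv):
    K=np.array(c["K"]);p=np.array([(uv[0]-K[0,2])/K[0,0],(uv[1]-K[1,2])/K[1,1]]);q=p.copy()
    for _ in range(20): q=p/(1+c["k1"]*(q@q))
    V=np.array(c["view"]);R=V[:3,:3];t=V[:3,3]
    return -R.T@t, R.T@np.array([q[0],q[1],1.])
def atz(c,uv,z):
    o,d=ray(c,uv);return o+d*(z-o[2])/d[2]
def proj(c,P):
    V=np.array(c["view"]);X=V[:3,:3]@np.array(P)+V[:3,3];q=X[:2]/X[2];q=q*(1+c["k1"]*(q@q));K=np.array(c["K"])
    return np.array([K[0,0]*q[0]+K[0,2],K[1,1]*q[1]+K[1,2]])
def save(n,im): cv2.imwrite(f"pics/{n}.png",np.ascontiguousarray(im[:,:,::-1]))
E
python3 - <<'E'
from h import *
ims=[]
for n in ["top","side"]:
    c=camera(n); save(n+"0",c["image"]); o,_=ray(c,(280,210));print(n,o.round(3),np.array(c["K"]).round(1).tolist(),c["k1"])
    for q in ["peeler","slicer","slicing_ring","wing_nut","red_apple","green_apple","white_pot","face_mug"]:
        for s in silhouettes(q,c)[:2]:
            r=s["region"];ys,xs=np.nonzero(r);print(q,round(s["conf"],2),s["bbox"],xs.mean().round(1),ys.mean().round(1),atz(c,(xs.mean(),ys.mean()),.08).round(3))
print(get_obs())
E
```

```text
top [0.429 0.364 0.912] [[413.5, 0.0, 276.8], [0.0, 413.5, 208.8], [0.0, 0.0, 1.0]] -0.09852160635710712
peeler 0.64 [200.5, 215.9, 390.5, 284.6] 304.0 249.3 [0.529 0.305 0.08 ]
slicer 0.68 [307.7, 231.1, 377.7, 262.2] 342.1 247.2 [0.533 0.227 0.08 ]
slicer 0.29 [139.3, 265.9, 183.5, 311.6] 161.8 282.5 [0.464 0.59  0.08 ]
slicing_ring 0.72 [332.0, 230.7, 345.3, 261.2] 339.1 245.4 [0.536 0.233 0.08 ]
slicing_ring 0.71 [200.4, 216.2, 393.3, 279.7] 304.0 248.2 [0.531 0.305 0.08 ]
red_apple 0.73 [270.5, 149.2, 302.6, 180.6] 288.5 162.2 [0.714 0.333 0.08 ]
green_apple 0.56 [326.6, 151.3, 357.7, 176.1] 342.9 165.2 [0.707 0.218 0.08 ]
white_pot 0.61 [153.9, 218.7, 202.3, 257.9] 177.9 237.6 [0.555 0.561 0.08 ]
face_mug 0.77 [137.8, 263.7, 181.9, 311.9] 162.1 282.0 [0.465 0.59  0.08 ]
side [0.265 0.958 0.571] [[379.3, 0.0, 276.0], [0.0, 379.3, 206.9], [0.0, 0.0, 1.0]] 0.02370100869265682
peeler 0.88 [255.8, 164.8, 346.4, 255.8] 312.5 222.0 [0.514 0.36  0.08 ]
slicer 0.79 [318.7, 174.4, 343.7, 210.4] 329.1 192.6 [0.528 0.236 0.08 ]
slicing_ring 0.57 [316.6, 174.2, 340.1, 194.9] 328.3 184.7 [0.
[... 473 characters left out ...]
]
{'clock': 0.9, 'joint_pos': array([ 1.16599780e+00,  2.40581585e-01,  5.00360171e-03,  1.33525037e+00,
       -6.69927596e-06,  1.57080710e+00]), 'joint_vel': array([-0.00087976, -0.00064247, -0.00119766,  0.00095629, -0.00033493,
       -0.00078289]), 'tau': array([-1.03067090e-03, -3.72195983e+01,  2.52693790e+01,  1.10196183e-03,
       -5.15925785e-05,  4.83589318e-06]), 'eef_pos': array([0.19691094, 0.45957146, 0.19511705]), 'tool_rot': array([ 2.01025469e-01,  9.79586015e-01, -1.63608206e-05,  6.21373078e-08]), 'ft_force': array([ 0.3326282 ,  0.67551959, -0.10213578]), 'ft_torque': array([ 0.04972781, -0.01933987,  0.04749774]), 'grasp_force': 0.0, 'grip_width': 0.08544998396011581}
```

View pics/top0.png

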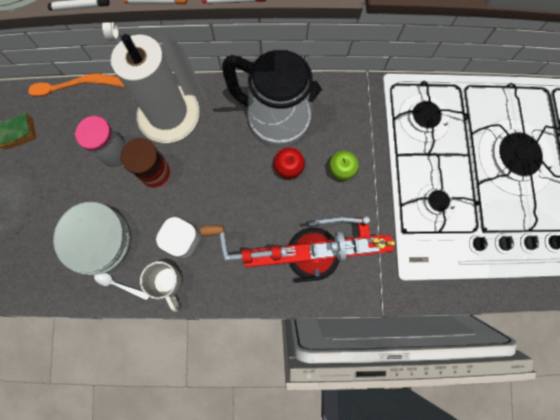

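View pics/side0.png

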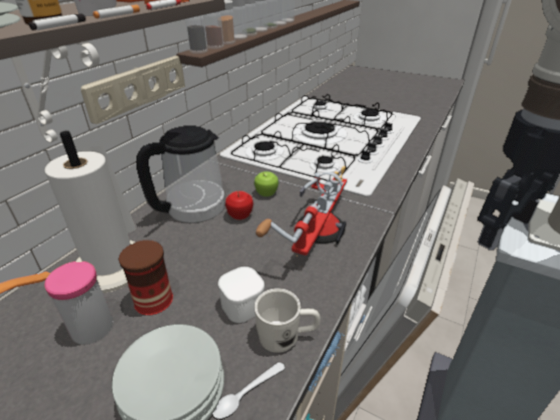

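```bash
python3 - <<'E'
import cv2,numpy as np
a=cv2.imread("pics/top0.png")[205:285,240:400]
b=cv2.imread("pics/side0.png")[160:260,270:350]
a=cv2.resize(a,None,fx=5,fy=5,interpolation=cv2.INTER_CUBIC); cv2.imwrite("pics/topz.png",a)
cv2.imwrite("pics/sidez.png",cv2.resize(b,None,fx=6,fy=6,interpolation=cv2.INTER_CUBIC))
E
```

```text
(no output)
```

View pics/topz.png

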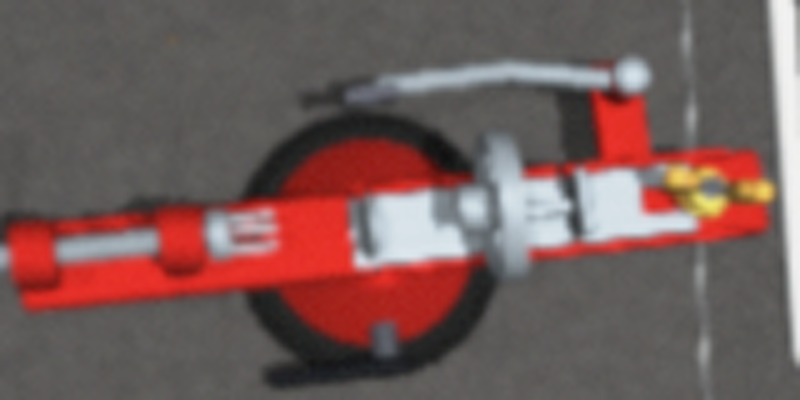

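View pics/sidez.png

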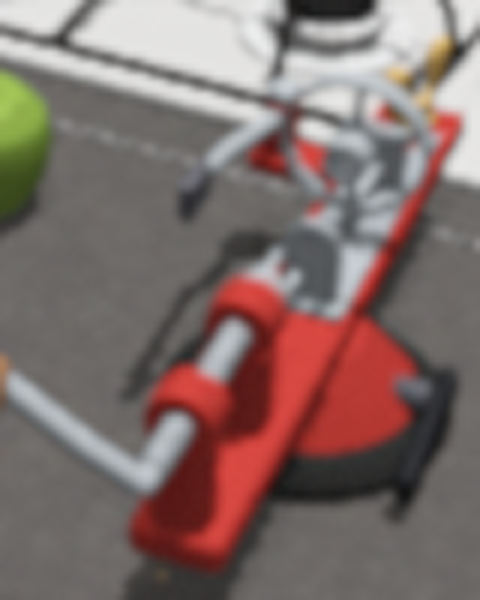

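```bash
cat > m0.py <<'E'
from h import *
c=camera("top")
f=lambda x,y:((x+.5)/5-.5+240,(y+.5)/5-.5+205)
pts={"farR":(762,150,.055),"nearR":(770,233,.055),"farmid":(560,170,.055),"farL":(290,196,.055),"stud":(712,190,.087),"post":(631,76,.083),"ringtop":(497,132,.101),"ringbot":(514,280,.101),"tabtop_l":(352,202,.06),"footL_near":(357,268,.06),"nutR":(770,189,.085),"nutL":(670,178,.085),"slotopen":(697,226,.06),"fork_tip":(278,228,.101)}
for k,(x,y,z) in pts.items(): print(k,(atz(c,f(x,y),z)*1000).round(1))
E
python3 m0.py
```

```text
farR [561.2 115.9  55. ]
nearR [526.  114.7  55. ]
farmid [553.7 202.4  55. ]
farL [543.8 316.1  55. ]
stud [540.2 146.8  87. ]
post [588.2 176.5  83. ]
ringtop [562.5 235.6 101. ]
ringbot [503.5 231.2 101. ]
tabtop_l [540.4 290.7  60. ]
footL_near [513.  289.3  60. ]
nutR [540.5 122.3  85. ]
nutL [545.5 163.2  85. ]
slotopen [528.8 146.9  60. ]
fork_tip [525.  323.6 101. ]
```

Emit:
{"op": "drive_tool", "data": {"increments": [[[33,-16.2,0],[0,0,-6.2],0],[[33,-16.2,0],[0,0,-6.2],0],[[33,-16.2,0],[0,0,-6.2],0],[[33,-16.2,0],[0,0,-6.2],0],[[33,-16.2,0],[0,0,-6.2],0],[[33,-16.2,0],[0,0,-6.2],0],[[33,-16.2,0],[0,0,-6.2],0],[[33,-16.2,0],[0,0,-6.2],0]]}}

```text
clock: 1.62
eef_pos: [0.4624, 0.3289, 0.1952]
tool_rot: [0.596, 0.803, 0.0, -0.0]
ft_force: [-0.5, 1.2, 0.6]
grip_width: 0.0005
grasp_force: 0.0
```

Emit:
{"op": "drive_tool", "data": {"increments": [[[33,-16.2,0],[0,0,-6.2],0],[[33,-16.2,0],[0,0,-6.0],0],[[0,0,0],[0,0,0],0],[[0,0,0],[0,0,0],0]]}}

```text
clock: 1.95
eef_pos: [0.5283, 0.2962, 0.1941]
tool_rot: [0.677, 0.736, -0.001, -0.0]
ft_force: [-0.5, -0.7, 0.4]
grip_width: 0.0001
grasp_force: 0.0
```

```bash
cat > s.py <<'E'
from h import *
from scipy.spatial.transform import Rotation as R
o=get_obs();M=R.from_quat(o["tool_rot"]).as_matrix()
print("t",o["clock"],"p",(o["eef_pos"]*1000).round(1),"yang",np.degrees(np.arctan2(M[1,1],M[0,1])).round(2),"tilt",M[:,2].round(4),"q",np.degrees(o["joint_pos"]).round(1),"tau6",o["tau"].round(3)[-3:],"F",o["ft_force"].round(2),"T",o["ft_torque"].round(3),"w",o["grip_width"]*1000)
E
python3 s.py
```

```text
t 1.95 p [528.3 296.2 194.1] yang 4.84 tilt [-1.1e-03 -4.0e-04 -1.0e+00] q [ 29.3  26.2  17.9  81.8   0.  114.4] tau6 [-0.174 -0.14   0.04 ] F [-0.52 -0.74  0.42] T [ 0.034  0.001 -0.011] w 0.05513395137903753
```

Emit:
{"op": "drive_tool", "data": {"increments": [[[-0.9,4.3,-28],[0,0,0],0],[[-0.8,4.3,-28],[0,0,0],0],[[0,0,-28],[0,0,0],0],[[0,0,0],[0,0,0],0],[[0,0,0],[0,0,0],0]]}}

```text
clock: 2.37
eef_pos: [0.5227, 0.3062, 0.1099]
tool_rot: [0.675, 0.738, -0.002, -0.001]
ft_force: [0.2, 0.5, 0.1]
grip_width: 0.0001
grasp_force: 0.0
```

```bash
python3 s.py; python3 - <<'E'
from h import *
c=camera("side");print(proj(c,get_obs()["eef_pos"]))
b=c["image"][140:260,250:370];d=camera("top");print(proj(d,get_obs()["eef_pos"]));a=d["image"][195:285,280:400]
r=lambda i,k:cv2.resize(i,None,fx=k,fy=k,interpolation=cv2.INTER_CUBIC)
z=np.zeros((600,800,3),np.uint8);b=r(b,3.33)[:400,:400];a=r(a,3.33)[:300,:400];z[:400,:400]=b[:400];z[:a.shape[0],400:400+a.shape[1]]=a
save("p5",z[:400])
E
```

```text
t 2.3667 p [522.7 306.2 109.9] yang 5.13 tilt [-0.0041 -0.0022 -1.    ] q [ 30.4  28.6   9.1  70.8   0.  115.2] tau6 [-0.104  0.002 -0.002] F [0.22 0.48 0.13] T [ 0.019 -0.015  0.021] w 0.07268598757900573
[318.96516678 196.07912916]
[303.87556913 249.05869115]
```

View pics/p5.png

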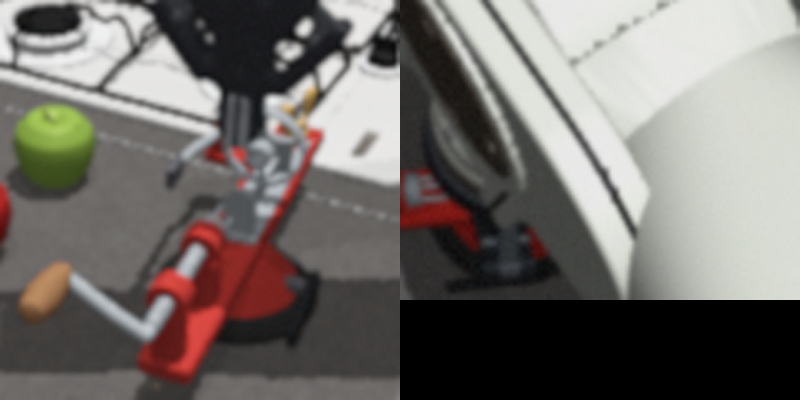

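```bash
python3 - <<'E'
from h import *
c=camera("side");b=c["image"][150:222,290:362]
P=get_obs()["eef_pos"];k=8
z=cv2.resize(b,None,fx=k,fy=k,interpolation=cv2.INTER_CUBIC)
yv=np.array([-.087,.996,0]);xv=np.array([.996,.087,0]);S=np.array([.5404,.1464,0])
def dot(p,col):
    u=(proj(c,p)-[290,150]+.5)*k; cv2.circle(z,(int(u[0]),int(u[1])),3,col,-1)
dot(P,(0,255,0))
for s in(-1,1):
    dot(S+xv*.012*s+yv*.140+[0,0,.087],(255,0,255)); dot(S+xv*.014*s+yv*.144+[0,0,.060],(255,255,0)); dot(S+xv*.013*s+yv*.182+[0,0,.101],(0,255,255))
dot(S+[0,0,.087],(0,0,255))
save("p6",z)
E
```

```text
(no output)
```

View pics/p6.png

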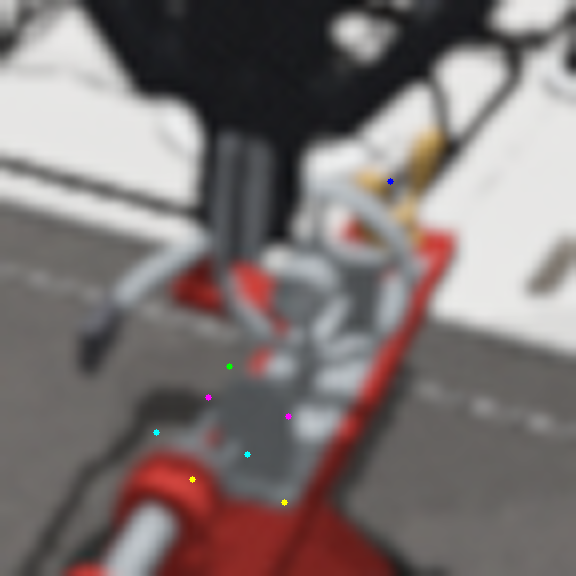

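```bash
python3 s.py; python3 - <<'E'
from h import *
c=camera("side");P=get_obs()["eef_pos"]
for dz in (0,.02,.04,.06): print(dz,(proj(c,P+[0,0,dz])-[290,150]+.5)*8)
for s in silhouettes("slicer",c)[:1]: print(s["bbox"])
E
```

```text
t 2.5167 p [526.2 307.4 113.7] yang 5.07 tilt [ 0.0035  0.0021 -1.    ] q [ 30.3  28.4   9.5  70.8   0.  115.2] tau6 [ 0.039  0.005 -0.001] F [ 0.2 -0.1 -0.4] T [-0.02   0.032  0.058] w 0.15043403575905917
0 [228.92694128 366.05057969]
0.02 [233.34146194 304.19958748]
0.04 [237.88897294 240.58068721]
0.06 [242.57585184 175.11281711]
[318.3, 173.0, 345.6, 209.4]
```

```bash
python3 - <<'E'
from h import *
np.save("a.npy",camera("side")["image"])
E
```

Emit:
{"op": "drive_tool", "data": {"increments": [[[0,0,-8],[0,0,0],0],[[0,0,-8],[0,0,0],0],[[0,0,0],[0,0,0],0],[[0,0,0],[0,0,0],0]]}}

```text
clock: 3.0
eef_pos: [0.5244, 0.3056, 0.0939]
tool_rot: [0.676, 0.737, -0.001, -0.0]
ft_force: [-0.1, 0.4, -0.2]
grip_width: -0.0001
grasp_force: 0.0
```

```bash
python3 s.py; python3 - <<'E'
from h import *
c=camera("side");a=np.load("a.npy").astype(int);b=c["image"].astype(int)
print(proj(c,get_obs()["eef_pos"]))
d=abs(a-b).max(2)[160:215,305:340]
for i in range(0,55): print(160+i,''.join('#' if v>30 else '+' if v>15 else '.' for v in d[i]))
E
```

```text
t 3.0 p [524.4 305.6  93.9] yang 5.0 tilt [-0.0022 -0.0012 -1.    ] q [ 30.2  29.2   7.7  68.6   0.  115.2] tau6 [-0.041  0.001 -0.   ] F [-0.07  0.38 -0.16] T [ 0.025 -0.025  0.002] w -0.1331286889173206
[318.54364759 202.41665914]
160 ##.........................########
161 #######...................+########
162 ########+................+#########
163 ##########...............##########
164 ##########...............##########
165 ###########..............#####+####
166 ###########++#++.......++.+##.#####
167 ###########+#####+.....############
168 ###########+######+...+############
169 .#############+####...#############
170 ..############+####...#############
171 ...++++###+###+####...#############
172 ........+..###+####...############+
173 .........++###+###+...###########+.
174 ........+####+.###+...#########+...
175 ........####+.++#+...#########+....
176 ........+#.#.++++....####...++.....
177 ..........+#+..+..+.#####..........
178 ..........+#...+..++#####..........
179 .........+##...+..+.####+..........
180 .........+##...+..######...........
181 .........+##.+.+.######
[... 632 characters left out ...]
....................
198 ...................................
199 ...................................
200 ...................................
201 ...................................
202 ...................................
203 ..........................+++......
204 .........................+##+......
205 ..........................+........
206 ...................................
207 ...................................
208 ...................................
209 ...................................
210 ...................................
211 ...................................
212 ...................................
213 ...................................
214 ...................................
```

```bash
python3 - <<'E'
from h import *
c=camera("side");print(proj(c,[.197,.46,.195]),proj(c,[.197,.46,.214]))
d=np.array([.394,.919,0])*.0427
for s in(1,-1): print(proj(c,np.array([.197,.46,.208])+s*d))
d=camera("top")
for s in(1,-1): print("top",proj(d,np.array([.197,.46,.208])+s*np.array([.394,.919,0])*.0427))
a=cv2.imread("pics/side0.png")[150:270,460:560];b=cv2.resize(c["image"][140:260,265:385][:,:,::-1],None,fx=5,fy=5,interpolation=cv2.INTER_CUBIC)
z=np.zeros((600,800,3),np.uint8);z[:240,:200]=cv2.resize(a,None,fx=2,fy=2);z[:,200:800]=b;cv2.imwrite("pics/p7.png",z)
E
```

```text
[490.13862585 260.49356973] [494.49610805 250.45014197]
[476.74980241 266.71504064]
[508.2604514  241.59327118]
top [191.82340596 435.03679752]
top [240.59071788 457.01569621]
```

View pics/p7.png

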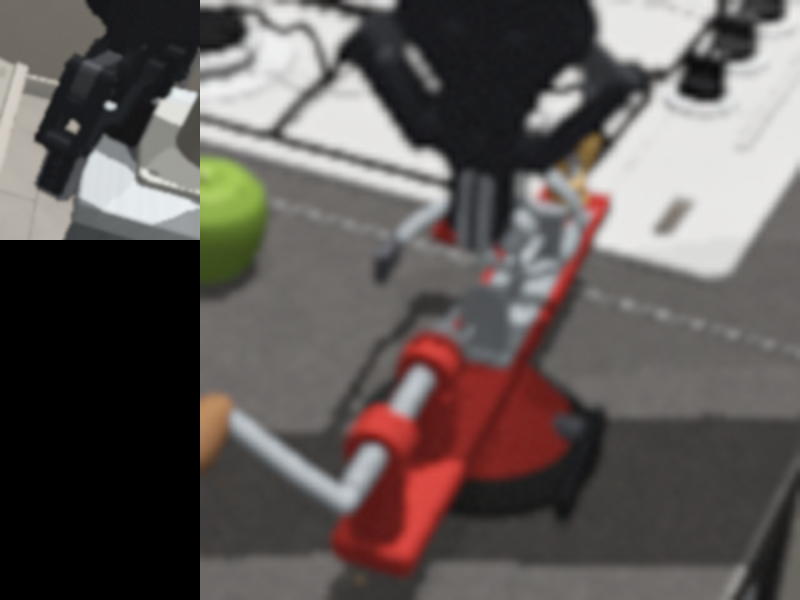

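Emit:
{"op": "drive_tool", "data": {"increments": [[[0,0,-10],[0,0,0],0],[[0,0,-10],[0,0,0],0],[[0,0,-8],[0,0,0],0],[[0,0,-4],[0,0,0],0],[[0,0,0],[0,0,0],0],[[0,0,0],[0,0,0],0]]}}

```text
clock: 3.65
eef_pos: [0.5248, 0.306, 0.0624]
tool_rot: [0.676, 0.737, -0.001, -0.0]
ft_force: [0.2, -0.4, -0.7]
grip_width: -0.0002
grasp_force: 0.0
```

```bash
python3 s.py
```

```text
t 3.65 p [524.8 306.   62.4] yang 5.01 tilt [-1.2e-03 -7.0e-04 -1.0e+00] q [ 30.2  30.7   5.1  64.5   0.  115.2] tau6 [ 0.005  0.    -0.   ] F [ 0.2  -0.41 -0.71] T [0.005 0.004 0.031] w -0.1949143542044959
```

Emit:
{"op": "drive_tool", "data": {"increments": [[[0,0,-3],[0,0,0],0],[[0,0,-2],[0,0,0],0],[[0,0,-1],[0,0,0],0],[[0,0,-1],[0,0,0],0],[[0,0,0],[0,0,0],0]]}}

```text
clock: 4.07
eef_pos: [0.5251, 0.3062, 0.056]
tool_rot: [0.676, 0.737, -0.0, -0.0]
ft_force: [0.1, -0.2, 0.5]
grip_width: 0.0003
grasp_force: 0.0
```

Emit:
{"op": "drive_tool", "data": {"increments": [[[0,0,-1],[0,0,0],0],[[0,0,-1],[0,0,0],0],[[0,0,0],[0,0,0],0]]}}

```text
clock: 4.32
eef_pos: [0.5251, 0.3061, 0.0539]
tool_rot: [0.676, 0.737, -0.0, -0.0]
ft_force: [-0.1, -0.5, -0.6]
grip_width: 0.0001
grasp_force: 0.0
```

Emit:
{"op": "drive_tool", "data": {"increments": [[[0,0,-1],[0,0,0],0],[[0,0,-1],[0,0,0],0],[[0,0,-1],[0,0,0],0],[[0,0,-1],[0,0,0],0],[[0,0,0],[0,0,0],0]]}}

```text
clock: 4.73
eef_pos: [0.525, 0.3061, 0.0498]
tool_rot: [0.676, 0.737, -0.0, -0.0]
ft_force: [-0.3, -0.8, -0.0]
grip_width: 0.0001
grasp_force: 0.0
```

```bash
python3 - <<'E'
from h import *
c=camera("side");a=np.load("a.npy").astype(int);b=c["image"].astype(int)
print(get_obs()["eef_pos"],proj(c,get_obs()["eef_pos"]))
d=abs(a-b).max(2)[180:230,300:345]
for i in range(0,50): print(180+i,''.join('#' if v>30 else '+' if v>15 else '.' for v in d[i]))
z=cv2.resize(c["image"][140:260,265:385],None,fx=5,fy=5,interpolation=cv2.INTER_CUBIC);save("p8",z)
E
```

```text
[0.52504674 0.30610907 0.04986788] [317.22695248 218.48168515]
180 +#############################.....+#########
181 .#############################....+##########
182 .+############################....+##########
183 ..+###########################...+###########
184 ...###########################+##############
185 ...+#######################################++
186 ....######################################+..
187 ....+####################################+...
188 .....+###+###############################....
189 .......++..##########################+++.....
190 ............########################.........
191 ............+#####################+..........
192 .............#####################+..........
193 .............###++##########+####+...........
194 .............+##++##+######+.+##+............
195 .............###+##########+.................
196 .............###+###+######+.................
197 .............###+##+.######..................
198 .............###++#...#####..................
199 .............++...+...####+..................
200 .............+..+.+...####+......
[... 762 characters left out ...]

216 .................+++.........................
217 .............................................
218 .............................................
219 ............................++...............
220 ............................++...............
221 ............................++...............
222 .............................................
223 .............................................
224 .............................................
225 .............................................
226 .............................................
227 .............................................
228 .............................................
229 .............................................
```

View pics/p8.png

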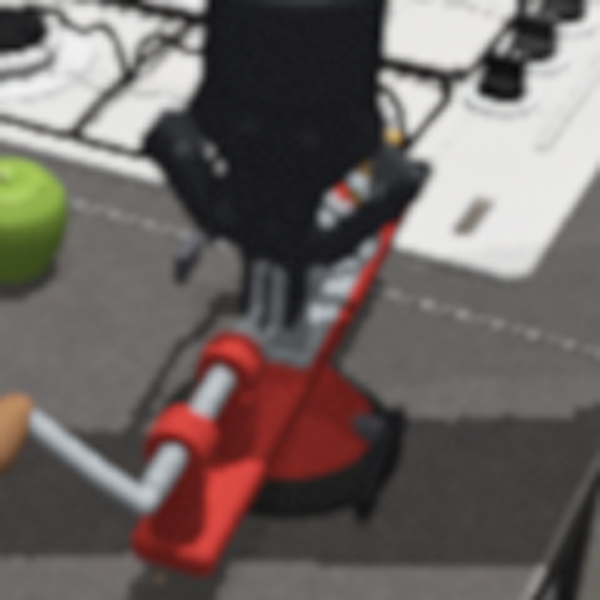

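Emit:
{"op": "drive_tool", "data": {"increments": [[[0,0,-3],[0,0,0],0],[[0,0,-3],[0,0,0],0],[[0,0,-3],[0,0,0],0],[[0,0,-2],[0,0,0],0],[[0,0,0],[0,0,0],0]]}}

```text
clock: 5.2
eef_pos: [0.5247, 0.3059, 0.0383]
tool_rot: [0.676, 0.737, -0.001, -0.0]
ft_force: [0.4, 0.2, -0.1]
grip_width: 0.0002
grasp_force: 0.0
```

Emit:
{"op": "drive_tool", "data": {"increments": [[[0,0,-2],[0,0,0],0],[[0,0,-2],[0,0,0],0],[[0,0,0],[0,0,0],0]]}}

```text
clock: 5.45
eef_pos: [0.525, 0.3061, 0.0347]
tool_rot: [0.676, 0.737, -0.0, -0.0]
ft_force: [-0.6, 0.3, 0.1]
grip_width: -0.0
grasp_force: 0.0
```

```bash
python3 s.py;python3 - <<'E'
from h import *
c=camera("side");z=cv2.resize(c["image"][160:240,285:365],None,fx=7,fy=7,interpolation=cv2.INTER_CUBIC);save("p9",z)
E
```

```text
t 5.45 p [525.  306.1  34.7] yang 5.01 tilt [-6.e-04 -3.e-04 -1.e+00] q [ 30.2  32.1   3.   61.    0.  115.2] tau6 [-0.098  0.    -0.   ] F [-0.63  0.32  0.1 ] T [-0.061  0.037  0.039] w -0.003759217060055023
```

View pics/p9.png

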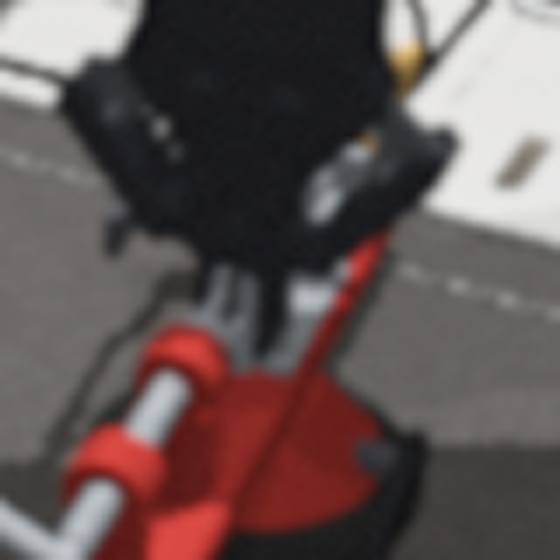

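Emit:
{"op": "drive_tool", "data": {"increments": [[[0.35,-4,0],[0,0,0],0],[[0.35,-4,0],[0,0,0],0],[[0.17,-2,0],[0,0,0],0],[[0,0,0],[0,0,0],0]]}}

```text
clock: 5.83
eef_pos: [0.5262, 0.2957, 0.0352]
tool_rot: [0.676, 0.737, 0.0, -0.0]
ft_force: [0.7, -0.2, -0.1]
grip_width: 0.0002
grasp_force: 0.0
```

Emit:
{"op": "drive_tool", "data": {"increments": [[[0.17,-2,0],[0,0,0],0],[[0.17,-2,0],[0,0,0],0],[[0,0,0],[0,0,0],0]]}}

```text
clock: 6.08
eef_pos: [0.5266, 0.2922, 0.0353]
tool_rot: [0.676, 0.737, 0.0, -0.0]
ft_force: [-0.5, 0.9, 0.7]
grip_width: 0.0002
grasp_force: 0.8
```

Emit:
{"op": "drive_tool", "data": {"increments": [[[0.17,-2,0],[0,0,0],0],[[0.17,-2,0],[0,0,0],0],[[0.17,-2,0],[0,0,0],0]]}}

```text
clock: 6.33
eef_pos: [0.527, 0.2864, 0.0353]
tool_rot: [0.675, 0.737, 0.0, -0.0]
ft_force: [-0.2, 4.1, -0.1]
grip_width: 0.0002
grasp_force: 1.4
```

Emit:
{"op": "drive_tool", "data": {"increments": [[[0.17,-2,0],[0,0,0],0],[[0.17,-2,0],[0,0,0],0],[[0,0,0],[0,0,0],0]]}}

```text
clock: 6.58
eef_pos: [0.5274, 0.2817, 0.0352]
tool_rot: [0.676, 0.737, -0.0, 0.0]
ft_force: [-0.2, 2.3, -0.0]
grip_width: 0.0001
grasp_force: 0.9
```

Emit:
{"op": "drive_tool", "data": {"increments": [[[0.17,-2,0],[0,0,0],0],[[0.09,-1,0],[0,0,0],0],[[0,0,0],[0,0,0],0]]}}

```text
clock: 6.83
eef_pos: [0.5277, 0.279, 0.0352]
tool_rot: [0.676, 0.737, 0.0, 0.0]
ft_force: [0.1, 2.6, 0.5]
grip_width: 0.0005
grasp_force: 1.1
```

Emit:
{"op": "drive_tool", "data": {"increments": [[[0.09,-1,0],[0,0,0],0],[[0.09,-1,0],[0,0,0],0],[[0,0,0],[0,0,0],0]]}}

```text
clock: 7.08
eef_pos: [0.5278, 0.2772, 0.0352]
tool_rot: [0.676, 0.737, 0.0, 0.0]
ft_force: [-0.3, 2.9, 0.9]
grip_width: -0.0001
grasp_force: 1.4
```

Emit:
{"op": "drive_tool", "data": {"increments": [[[0.09,-1,0],[0,0,0],0],[[0.09,-1,0],[0,0,0],0],[[0,0,0],[0,0,0],0]]}}

```text
clock: 7.33
eef_pos: [0.5279, 0.2754, 0.0352]
tool_rot: [0.676, 0.737, 0.0, -0.0]
ft_force: [-1.0, 3.9, 1.4]
grip_width: 0.0003
grasp_force: 2.0
```

Emit:
{"op": "drive_tool", "data": {"increments": [[[0.09,-1,0],[0,0,0],0],[[0,0,0],[0,0,0],0]]}}

```text
clock: 7.5
eef_pos: [0.528, 0.2754, 0.0352]
tool_rot: [0.675, 0.738, 0.001, -0.001]
ft_force: [-0.7, 6.7, 0.4]
grip_width: -0.0001
grasp_force: 3.1
```

Emit:
{"op": "drive_tool", "data": {"increments": [[[0.09,-1,0],[0,0,0],0],[[0,0,0],[0,0,0],0]]}}

```text
clock: 7.67
eef_pos: [0.528, 0.2753, 0.0353]
tool_rot: [0.675, 0.738, 0.001, -0.001]
ft_force: [-0.2, 8.0, 0.5]
grip_width: 0.0003
grasp_force: 4.2
```

Emit:
{"op": "drive_tool", "data": {"increments": [[[-0.26,3,0],[0,0,0],0],[[-0.52,6,0],[0,0,0],0],[[0,0,-3],[0,0,0],0],[[0,0,-2],[0,0,0],0],[[0,0,-1],[0,0,0],0],[[0,0,-1],[0,0,0],0],[[0,0,0],[0,0,0],0]]}}

```text
clock: 8.25
eef_pos: [0.5271, 0.2816, 0.0276]
tool_rot: [0.676, 0.737, -0.001, -0.0]
ft_force: [1.1, -0.6, -0.1]
grip_width: -0.0003
grasp_force: 0.0
```

Emit:
{"op": "drive_tool", "data": {"increments": [[[0,0,-1],[0,0,0],0],[[0,0,-1],[0,0,0],0],[[0,0,0],[0,0,0],0]]}}

```text
clock: 8.5
eef_pos: [0.5272, 0.282, 0.026]
tool_rot: [0.676, 0.737, -0.0, -0.0]
ft_force: [-0.3, 0.3, -0.2]
grip_width: 0.0
grasp_force: 0.0
```

Emit:
{"op": "drive_tool", "data": {"increments": [[[0,0,-1],[0,0,0],0],[[0,0,-1],[0,0,0],0],[[0,0,0],[0,0,0],0]]}}

```text
clock: 8.75
eef_pos: [0.5272, 0.2821, 0.0239]
tool_rot: [0.676, 0.737, -0.0, -0.0]
ft_force: [0.1, -0.7, -0.2]
grip_width: -0.0
grasp_force: 0.0
```

Emit:
{"op": "drive_tool", "data": {"increments": [[[0,0,-1],[0,0,0],0],[[0,0,-1],[0,0,0],0],[[0,0,0],[0,0,0],0]]}}

```text
clock: 9.0
eef_pos: [0.5271, 0.2821, 0.0219]
tool_rot: [0.676, 0.737, -0.0, -0.0]
ft_force: [-0.2, -0.2, 0.8]
grip_width: 0.0002
grasp_force: 0.0
```

```bash
python3 s.py; python3 - <<'E'
from h import *
c=camera("side");P=get_obs()["eef_pos"]
for z in (.05,.055,.06,.065): print(z,proj(c,[P[0],P[1],z]))
z=cv2.resize(c["image"][180:240,295:365],None,fx=8,fy=8,interpolation=cv2.INTER_CUBIC);save("p10",z)
E
```

```text
t 9.0 p [527.1 282.1  21.9] yang 5.01 tilt [-4.e-04 -2.e-04 -1.e+00] q [ 28.2  31.8   0.4  58.6  -0.  113.1] tau6 [-0.049 -0.     0.   ] F [-0.17 -0.23  0.83] T [-0.029  0.017  0.008] w 0.1578178220065222
0.05 [320.62588317 212.7911488 ]
0.055 [320.7615714  211.05441652]
0.06 [320.89818953 209.30636406]
0.065 [321.03574756 207.54687501]
```

View pics/p10.png

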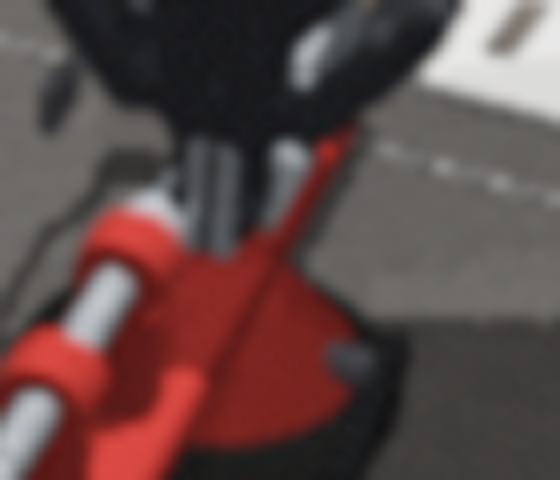

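Emit:
{"op": "drive_tool", "data": {"increments": [[[0,0,-1],[0,0,0],0],[[0,0,0],[0,0,0],0]]}}

```text
clock: 9.22
eef_pos: [0.5272, 0.2822, 0.021]
tool_rot: [0.676, 0.737, -0.0, -0.0]
ft_force: [-0.2, 0.2, -0.1]
grip_width: 0.0002
grasp_force: 0.0
```

Emit:
{"op": "drive_tool", "data": {"increments": [[[0,0,-1],[0,0,0],0],[[0,0,0],[0,0,0],0]]}}

```text
clock: 9.38
eef_pos: [0.5272, 0.2822, 0.0199]
tool_rot: [0.676, 0.737, -0.0, -0.0]
ft_force: [0.4, 0.1, 0.8]
grip_width: -0.0001
grasp_force: 0.0
```

Emit:
{"op": "drive_tool", "data": {"increments": [[[0,0,-1],[0,0,0],0],[[0,0,0],[0,0,0],0]]}}

```text
clock: 9.55
eef_pos: [0.5273, 0.2822, 0.019]
tool_rot: [0.676, 0.737, -0.0, 0.0]
ft_force: [-0.3, 0.7, 0.1]
grip_width: -0.0001
grasp_force: 0.0
```

Emit:
{"op": "drive_tool", "data": {"increments": [[[0,0,-1],[0,0,0],0],[[0,0,-1],[0,0,0],0],[[0,0,0],[0,0,0],0]]}}

```text
clock: 9.8
eef_pos: [0.5274, 0.2822, 0.0189]
tool_rot: [0.676, 0.737, 0.0, 0.0]
ft_force: [-2.4, -1.7, 9.0]
grip_width: 0.0001
grasp_force: 4.7
```

Emit:
{"op": "drive_tool", "data": {"increments": [[[0,0,-1],[0,0,0],0],[[0,0,-1],[0,0,0],0],[[0,0,0],[0,0,0],0]]}}

```text
clock: 10.05
eef_pos: [0.5275, 0.2823, 0.0189]
tool_rot: [0.676, 0.737, 0.001, 0.0]
ft_force: [-7.3, -3.7, 19.4]
grip_width: 0.0001
grasp_force: 9.6
```

```bash
python3 s.py; python3 - <<'E'
from h import *
c=camera("side");print(c["image"][200:222,310:334].astype(int).sum(2)//3)
print(c["image"][200:222,322].tolist())
E
```

```text
t 10.05 p [527.5 282.3  18.9] yang 5.01 tilt [ 0.0019  0.001  -1.    ] q [ 2.820e+01  3.190e+01  1.000e-01  5.810e+01 -0.000e+00  1.131e+02] tau6 [-3.064  0.008  0.   ] F [-7.28 -3.66 19.42] T [-0.777  1.464 -0.044] w 0.13736999674629807
[[ 53  53  51  53  56  59  56  50  69  86  76  60  69  71  51  33  25  28
   51  90 108 103  91  73]
 [ 53  53  52  52  60  78  83  66  71  84  71  60  76  81  62  35  25  26
   50  84 108 112 102  82]
 [ 60  61  62  62  78  98  93  68  70  80  69  61  78  83  67  37  26  28
   50  84 107 109  95  75]
 [ 84  90 101 111 121 117  87  54  68  78  65  62  79  81  63  34  25  28
   54  88 108 102  84  62]
 [107 128 150 168 173 151  95  51  70  81  64  66  84  82  59  34  26  31
   60  93 105  94  70  52]
 [129 156 179 193 195 178 132  85  91  96  70  69  87  84  60  35  24  35
   64  92  98  82  60  48]
 [133 153 170 181 187 184 163 128 111  99  68  71  87  80  56  32  27  39
   69  90  87  69  53  48]
 [120 128 136 144 158 171 170 149 122  90  62  72  88  77  52  32  32  47
   71  82  73  58  48  49]
 [117 117 117 118 127 143 153 143 117  84  60  73  88 
[... 978 characters left out ...]
 63  65  70  70  71  72  73  72  72  68  61  54  56
   65  65  62  57  55  54]
 [ 82  53  50  59  65  65  66  68  68  71  74  75  73  69  63  53  52  60
   66  64  62  63  58  54]
 [ 63  48  50  57  59  61  64  70  70  72  74  74  72  68  58  50  55  63
   63  63  63  62  60  56]
 [ 51  46  47  50  55  58  64  69  74  73  74  73  70  64  55  51  58  63
   64  63  64  63  61  60]]
[[67, 69, 72], [74, 76, 79], [75, 78, 81], [77, 79, 83], [81, 84, 88], [84, 87, 91], [84, 87, 91], [85, 88, 92], [85, 88, 92], [84, 87, 91], [83, 87, 91], [85, 87, 91], [97, 79, 83], [124, 61, 61], [139, 45, 42], [142, 41, 36], [142, 42, 38], [142, 41, 37], [141, 40, 37], [141, 42, 38], [139, 41, 36], [136, 39, 36]]
```

Emit:
{"op": "drive_tool", "data": {"increments": [[[0,0,20],[0,0,0],0],[[0,0,35],[0,0,0],0],[[0,0,35],[0,0,0],0],[[0,0,30],[0,0,0],0],[[3,-33,0],[0,0,7],0],[[3,-33,0],[0,0,7],0],[[3,-33,0],[0,0,7],0],[[3,-36,0],[0,0,7],0]]}}

```text
clock: 10.77
eef_pos: [0.5393, 0.1468, 0.1355]
tool_rot: [0.474, 0.88, 0.0, 0.0]
ft_force: [0.0, -0.1, -0.5]
grip_width: -0.0002
grasp_force: 0.0
```

Emit:
{"op": "drive_tool", "data": {"increments": [[[0,0,0],[0,0,7],0],[[0,0,0],[0,0,7],0],[[0,0,0],[0,0,7],0],[[0,0,0],[0,0,7],0],[[0,0,0],[0,0,7],0],[[0,0,0],[0,0,7],0],[[0,0,0],[0,0,7],0],[[0,0,0],[0,0,7],0]]}}

```text
clock: 11.43
eef_pos: [0.5392, 0.1474, 0.1351]
tool_rot: [0.006, 1.0, -0.0, 0.0]
ft_force: [-0.1, -0.9, 0.8]
grip_width: 0.0003
grasp_force: 0.0
```

Emit:
{"op": "drive_tool", "data": {"increments": [[[0,0,0],[0,0,7],0],[[0,0,0],[0,0,7],0],[[0,0,0],[0,0,0],0],[[0,0,0],[0,0,0],0]]}}

```text
clock: 11.77
eef_pos: [0.5392, 0.1475, 0.1351]
tool_rot: [-0.111, 0.994, -0.0, -0.0]
ft_force: [-0.6, -0.6, 1.1]
grip_width: -0.0001
grasp_force: 0.0
```

```bash
python3 s.py; python3 - <<'E'
from h import *
np.save("a.npy",camera("side")["image"])
E
```

```text
t 11.7667 p [539.2 147.5 135.1] yang 102.77 tilt [-1.e-04 -0.e+00 -1.e+00] q [15.3 22.2  3.1 70.8 -0.   2.5] tau6 [ 0.001 -0.    -0.115] F [-0.62 -0.63  1.12] T [-0.026 -0.054 -0.066] w -0.07309802210572136
```

Emit:
{"op": "drive_tool", "data": {"increments": [[[0,0,-20],[0,0,0],0],[[0,0,-10],[0,0,0],0],[[0,0,0],[0,0,0],0],[[0,0,0],[0,0,0],0]]}}

```text
clock: 12.15
eef_pos: [0.5384, 0.1472, 0.1043]
tool_rot: [-0.112, 0.994, -0.0, -0.001]
ft_force: [-0.3, 0.4, -0.1]
grip_width: 0.0001
grasp_force: 0.0
```

```bash
python3 s.py; cat > d.py <<'E'
from h import *
import sys
c=camera("side");a=np.load("a.npy").astype(int);b=c["image"].astype(int);np.save("b.npy",c["image"])
P=get_obs()["eef_pos"];u=proj(c,P+[0,0,.036]);print(u, [proj(c,P+np.array([s*.011,0,.036])).round(1) for s in(-1,1)])
r0,c0=int(u[1])-25,int(u[0])-18
d=abs(a-b).max(2)[r0:r0+34,c0:c0+40]
for i in range(34): print(r0+i,c0,''.join('#' if v>30 else '+' if v>15 else '.' for v in d[i]))
E
python3 d.py
```

```text
t 12.15 p [538.4 147.2 104.3] yang 102.89 tilt [-2.5e-03 -7.0e-04 -1.0e+00] q [15.3 23.5  0.2 66.8 -0.   2.4] tau6 [-0.025 -0.     0.008] F [-0.28  0.42 -0.13] T [ 0.028 -0.043  0.022] w 0.07754309256297379
[340.66214916 153.38871337] [array([344.9, 154.4]), array([336.5, 152.4])]
128 322 ............######+####++.#####.........
129 322 ............######++##+..+####+.........
130 322 .............######.++..+#####..........
131 322 ..............#####.+...+#####..........
132 322 ..............#####.+...#####+..........
133 322 ..............#####.....#####...........
134 322 ..............#####.....####+...........
135 322 ..............#####.....####+...........
136 322 ..............####+....+####+...........
137 322 ..............+###+....+####............
138 322 ..............+###+....+####............
139 322 ..............+###+....+###+............
140 322 ..............+###+....###+.............
141 322 ...............+#####++###+.............
142 322 ................##########+.............
143 322 ...............+##########+.............
144 322 ...............+##########+.............
145 322 ................##########+.............
146 322 ................+#########..............
147 322 .................#########..............
148 322 .................#########..............
149 322 .................#########..............
150 322 ...............++#########..............
151 322 ...............##.#######+..............
152 322 ....................+##+#+..............
153 322 ................+#+++.+#+...............
154 322 ................+++##+.+................
155 322 ........................................
156 322 ........................................
157 322 ........................................
158 322 ........................................
159 322 ........................................
160 322 ........................................
161 322 ........................................
```

Emit:
{"op": "drive_tool", "data": {"increments": [[[0.6,-6,0],[0,0,6.85],0],[[0.6,-6,0],[0,0,6.85],0],[[0.6,-6,0],[0,0,6.85],0],[[0.6,-6,0],[0,0,6.85],0],[[0.6,-6,0],[0,0,6.85],0],[[0.6,-6,0],[0,0,6.85],0],[[0.6,-6,0],[0,0,6.85],0],[[0.6,-4,0],[0,0,6.85],0]]}}

```text
clock: 12.87
eef_pos: [0.5448, 0.1011, 0.1062]
tool_rot: [-0.559, 0.829, -0.0, 0.001]
ft_force: [0.7, 0.6, 0.1]
grip_width: -0.0004
grasp_force: 0.0
```

Emit:
{"op": "drive_tool", "data": {"increments": [[[0,0,0],[0,0,6.85],0],[[0,0,0],[0,0,6.85],0],[[0,0,0],[0,0,6.85],0],[[0,0,-20],[0,0,6.85],0],[[0,0,-20],[0,0,0],0],[[0,0,-12],[0,0,0],0],[[0,0,-8],[0,0,0],0],[[0,0,0],[0,0,0],0]]}}

```text
clock: 13.53
eef_pos: [0.5432, 0.1013, 0.044]
tool_rot: [0.738, -0.675, -0.001, 0.001]
ft_force: [0.1, 0.4, -0.2]
grip_width: -0.0001
grasp_force: 0.0
```

```bash
python3 s.py
```

```text
t 13.5333 p [543.2 101.3  44. ] yang -174.87 tilt [-2.4e-03 -4.0e-04 -1.0e+00] q [ 10.6  26.   -5.7  58.4   0.  -84.6] tau6 [-0.381 -0.     0.002] F [ 0.08  0.38 -0.25] T [ 0.006 -0.017  0.02 ] w -0.08852299276743295
```

Approach the wing tip along +y'.

Emit:
{"op": "drive_tool", "data": {"increments": [[[-0.17,2,0],[0,0,0],0],[[-0.09,1,0],[0,0,0],0],[[0,0,0],[0,0,0],0]]}}

```text
clock: 13.78
eef_pos: [0.5449, 0.105, 0.0464]
tool_rot: [0.738, -0.675, 0.001, -0.001]
ft_force: [0.4, -0.2, 0.0]
grip_width: -0.0001
grasp_force: 0.0
```

Emit:
{"op": "drive_tool", "data": {"increments": [[[-0.09,1,0],[0,0,0],0],[[-0.09,1,0],[0,0,0],0],[[0,0,0],[0,0,0],0]]}}

```text
clock: 14.03
eef_pos: [0.5439, 0.1068, 0.0456]
tool_rot: [0.738, -0.675, 0.0, -0.0]
ft_force: [-0.5, 0.6, 0.6]
grip_width: 0.0
grasp_force: 0.0
```

Emit:
{"op": "drive_tool", "data": {"increments": [[[-0.09,1,0],[0,0,0],0],[[-0.09,1,0],[0,0,0],0],[[0,0,0],[0,0,0],0]]}}

```text
clock: 14.28
eef_pos: [0.5434, 0.1087, 0.0451]
tool_rot: [0.738, -0.675, -0.0, -0.0]
ft_force: [0.2, -0.2, -0.9]
grip_width: 0.0002
grasp_force: 0.0
```

Emit:
{"op": "drive_tool", "data": {"increments": [[[-0.09,1,0],[0,0,0],0],[[-0.09,1,0],[0,0,0],0],[[0,0,0],[0,0,0],0]]}}

```text
clock: 14.53
eef_pos: [0.5433, 0.1101, 0.0451]
tool_rot: [0.738, -0.675, 0.0, 0.0]
ft_force: [-0.2, -0.6, -0.4]
grip_width: -0.0001
grasp_force: 0.8
```

Emit:
{"op": "drive_tool", "data": {"increments": [[[-0.09,1,0],[0,0,0],0],[[-0.09,1,0],[0,0,0],0],[[0,0,0],[0,0,0],0]]}}

```text
clock: 14.78
eef_pos: [0.5432, 0.1106, 0.0451]
tool_rot: [0.738, -0.675, 0.001, 0.001]
ft_force: [0.7, -7.3, 1.4]
grip_width: 0.0001
grasp_force: 3.1
```

Emit:
{"op": "drive_tool", "data": {"increments": [[[0,-8,0],[0,0,0],0],[[-20,0,0],[0,0,0],0],[[-20,0,0],[0,0,0],0],[[0,20,0],[0,0,0],0],[[0,17,0],[0,0,0],0],[[0,0,0],[0,0,0],0],[[0,0,0],[0,0,0],0]]}}

```text
clock: 15.37
eef_pos: [0.5031, 0.1422, 0.0452]
tool_rot: [0.739, -0.674, -0.0, -0.0]
ft_force: [-0.5, -1.3, -0.5]
grip_width: -0.0003
grasp_force: 0.0
```

Emit:
{"op": "drive_tool", "data": {"increments": [[[4,0.35,0],[0,0,0],0],[[3,0.26,0],[0,0,0],0],[[1,0.1,0],[0,0,0],0],[[0,0,0],[0,0,0],0]]}}

```text
clock: 15.7
eef_pos: [0.5117, 0.1417, 0.045]
tool_rot: [0.738, -0.675, 0.0, -0.0]
ft_force: [0.3, -0.3, -1.1]
grip_width: 0.0002
grasp_force: 0.0
```

Emit:
{"op": "drive_tool", "data": {"increments": [[[1,0.09,0],[0,0,0],0],[[1,0.09,0],[0,0,0],0],[[0,0,0],[0,0,0],0]]}}

```text
clock: 15.95
eef_pos: [0.5133, 0.1422, 0.0451]
tool_rot: [0.738, -0.675, 0.0, -0.0]
ft_force: [0.3, 0.5, 0.6]
grip_width: -0.0001
grasp_force: 0.0
```

Emit:
{"op": "drive_tool", "data": {"increments": [[[1,0.09,0],[0,0,0],0],[[1,0.09,0],[0,0,0],0],[[0,0,0],[0,0,0],0]]}}

```text
clock: 16.2
eef_pos: [0.5153, 0.1426, 0.0452]
tool_rot: [0.738, -0.675, 0.0, -0.0]
ft_force: [0.5, 0.2, 0.6]
grip_width: 0.0
grasp_force: 0.0
```

Emit:
{"op": "drive_tool", "data": {"increments": [[[1,0.0,0],[0,0,0],0],[[1,0.0,0],[0,0,0],0],[[0,0,0],[0,0,0],0]]}}

```text
clock: 16.45
eef_pos: [0.5174, 0.1426, 0.0452]
tool_rot: [0.738, -0.675, 0.0, -0.0]
ft_force: [-0.0, 0.1, -0.4]
grip_width: -0.0002
grasp_force: 0.0
```

Emit:
{"op": "drive_tool", "data": {"increments": [[[1,0.0,0],[0,0,0],0],[[1,0.0,0],[0,0,0],0],[[0,0,0],[0,0,0],0]]}}

```text
clock: 16.7
eef_pos: [0.5194, 0.1426, 0.0451]
tool_rot: [0.738, -0.675, 0.0, -0.0]
ft_force: [0.4, -0.0, 0.4]
grip_width: 0.0001
grasp_force: 0.0
```

Emit:
{"op": "drive_tool", "data": {"increments": [[[1,0.0,0],[0,0,0],0],[[0,0.0,0],[0,0,0],0]]}}

```text
clock: 16.87
eef_pos: [0.5203, 0.1426, 0.0451]
tool_rot: [0.738, -0.675, 0.0, -0.0]
ft_force: [0.2, 1.0, 0.1]
grip_width: -0.0001
grasp_force: 0.0
```

Emit:
{"op": "drive_tool", "data": {"increments": [[[1,0.0,0],[0,0,0],0],[[0,0.0,0],[0,0,0],0]]}}

```text
clock: 17.03
eef_pos: [0.5213, 0.1426, 0.0451]
tool_rot: [0.738, -0.675, 0.0, -0.0]
ft_force: [-0.2, -0.1, 0.1]
grip_width: -0.0002
grasp_force: 0.0
```

Emit:
{"op": "drive_tool", "data": {"increments": [[[1,0.0,0],[0,0,0],0],[[0,0.0,0],[0,0,0],0]]}}

```text
clock: 17.2
eef_pos: [0.5223, 0.1426, 0.0451]
tool_rot: [0.738, -0.675, 0.0, -0.0]
ft_force: [0.3, -0.6, 0.4]
grip_width: -0.0002
grasp_force: 0.0
```

Emit:
{"op": "drive_tool", "data": {"increments": [[[1,0.0,0],[0,0,0],0],[[0,0.0,0],[0,0,0],0]]}}

```text
clock: 17.37
eef_pos: [0.5233, 0.1426, 0.0451]
tool_rot: [0.738, -0.675, 0.0, -0.0]
ft_force: [-0.3, 0.4, 0.1]
grip_width: 0.0001
grasp_force: 0.0
```

Emit:
{"op": "drive_tool", "data": {"increments": [[[1,0.0,0],[0,0,0],0],[[0,0.0,0],[0,0,0],0]]}}

```text
clock: 17.53
eef_pos: [0.5243, 0.1426, 0.0451]
tool_rot: [0.738, -0.675, 0.0, -0.0]
ft_force: [0.1, 0.8, 0.2]
grip_width: 0.0004
grasp_force: 0.0
```

Emit:
{"op": "drive_tool", "data": {"increments": [[[1,0.0,0],[0,0,0],0],[[0,0.0,0],[0,0,0],0]]}}

```text
clock: 17.7
eef_pos: [0.5253, 0.1426, 0.0451]
tool_rot: [0.738, -0.675, 0.0, -0.0]
ft_force: [0.1, 0.3, 0.2]
grip_width: -0.0004
grasp_force: 0.0
```

Emit:
{"op": "drive_tool", "data": {"increments": [[[1,0.0,0],[0,0,0],0],[[0,0.0,0],[0,0,0],0]]}}

```text
clock: 17.87
eef_pos: [0.5263, 0.1426, 0.0451]
tool_rot: [0.738, -0.675, 0.0, -0.0]
ft_force: [-0.3, -0.0, 0.0]
grip_width: 0.0002
grasp_force: 0.0
```

Emit:
{"op": "drive_tool", "data": {"increments": [[[1,0.0,0],[0,0,0],0],[[0,0.0,0],[0,0,0],0]]}}

```text
clock: 18.03
eef_pos: [0.5273, 0.1426, 0.0451]
tool_rot: [0.738, -0.675, 0.0, -0.0]
ft_force: [-0.9, 0.1, 0.3]
grip_width: -0.0001
grasp_force: 0.1
```

Emit:
{"op": "drive_tool", "data": {"increments": [[[1,0.0,0],[0,0,0],0],[[0,0.0,0],[0,0,0],0]]}}

```text
clock: 18.2
eef_pos: [0.5282, 0.1427, 0.0451]
tool_rot: [0.738, -0.675, -0.0, -0.0]
ft_force: [0.6, 0.4, 0.2]
grip_width: 0.0003
grasp_force: 0.1
```

Emit:
{"op": "drive_tool", "data": {"increments": [[[1,0.0,0],[0,0,0],0],[[0,0.0,0],[0,0,0],0]]}}

```text
clock: 18.37
eef_pos: [0.5286, 0.1426, 0.045]
tool_rot: [0.738, -0.675, -0.0, 0.0]
ft_force: [-1.3, 0.3, 1.5]
grip_width: 0.0002
grasp_force: 1.0
```

```bash
python3 s.py
```

```text
t 18.3667 p [528.6 142.6  45. ] yang -174.85 tilt [-0.0011 -0.     -1.    ] q [ 15.1  25.4  -6.5  58.1   0.  -80.1] tau6 [-0.611 -0.199 -0.016] F [-1.26  0.29  1.51] T [ 0.079  0.349 -0.054] w 0.1959428933015419
```

Emit:
{"op": "drive_tool", "data": {"increments": [[[-9,0,0],[0,0,0],0],[[0,-20,0],[0,0,0],0],[[0,-20,0],[0,0,0],0],[[20,0,0],[0,0,0],0],[[20,0,0],[0,0,0],0],[[3,0,0],[0,0,0],0],[[0,20,0],[0,0,0],0],[[0,20,0],[0,0,0],0]]}}

```text
clock: 19.03
eef_pos: [0.5627, 0.142, 0.0449]
tool_rot: [0.737, -0.676, -0.0, 0.0]
ft_force: [-0.4, 0.1, 0.0]
grip_width: -0.0
grasp_force: 0.0
```

Emit:
{"op": "drive_tool", "data": {"increments": [[[0,0,0],[0,0,0],0],[[0,0,0],[0,0,0],0]]}}

```text
clock: 19.2
eef_pos: [0.5622, 0.1433, 0.0449]
tool_rot: [0.739, -0.674, -0.0, 0.0]
ft_force: [0.2, -1.0, -0.2]
grip_width: -0.0002
grasp_force: 0.0
```

Emit:
{"op": "drive_tool", "data": {"increments": [[[-3,0,0],[0,0,0],0],[[-2,0,0],[0,0,0],0],[[-2,0,0],[0,0,0],0],[[0,0,0],[0,0,0],0]]}}

```text
clock: 19.53
eef_pos: [0.5561, 0.1419, 0.0453]
tool_rot: [0.738, -0.675, 0.0, -0.0]
ft_force: [0.5, -0.2, -0.2]
grip_width: 0.0002
grasp_force: 0.4
```

Emit:
{"op": "drive_tool", "data": {"increments": [[[-1,0,0],[0,0,0],0],[[0,0,0],[0,0,0],0]]}}

```text
clock: 19.7
eef_pos: [0.5554, 0.1425, 0.0454]
tool_rot: [0.738, -0.675, 0.0, -0.0]
ft_force: [1.8, 1.1, 1.5]
grip_width: -0.0003
grasp_force: 0.4
```

Emit:
{"op": "drive_tool", "data": {"increments": [[[-1,0,0],[0,0,0],0],[[0,0,0],[0,0,0],0]]}}

```text
clock: 19.87
eef_pos: [0.5545, 0.1428, 0.0454]
tool_rot: [0.738, -0.675, 0.0, -0.001]
ft_force: [0.3, 0.2, 1.0]
grip_width: -0.0
grasp_force: 1.0
```

Emit:
{"op": "drive_tool", "data": {"increments": [[[-1,0,0],[0,0,0],0],[[0,0,0],[0,0,0],0]]}}

```text
clock: 20.03
eef_pos: [0.5543, 0.1428, 0.0455]
tool_rot: [0.738, -0.675, 0.001, -0.001]
ft_force: [2.4, 0.8, -0.0]
grip_width: -0.0004
grasp_force: 2.2
```

Emit:
{"op": "drive_tool", "data": {"increments": [[[-1,0,0],[0,0,0],0],[[0,0,0],[0,0,0],0]]}}

```text
clock: 20.2
eef_pos: [0.5538, 0.1429, 0.0456]
tool_rot: [0.738, -0.675, 0.001, -0.001]
ft_force: [5.1, 0.1, -1.0]
grip_width: 0.0
grasp_force: 2.9
```

```bash
python3 s.py
```

```text
t 20.2 p [553.8 142.9  45.6] yang -174.86 tilt [ 3.4e-03  7.0e-04 -1.0e+00] q [ 14.5  27.6  -2.8  59.4  -0.  -80.7] tau6 [ 2.167  0.03  -0.039] F [ 5.14  0.06 -1.  ] T [ 0.258 -1.123 -0.092] w 0.04928084867739854
```

Emit:
{"op": "drive_tool", "data": {"increments": [[[8,0,0],[0,0,0],0],[[0,0,40],[0,0,0],0.33],[[-10,0,5],[0,0,0],0.33],[[-9,-0.3,0],[0,0,0],0.33],[[0,0,0],[0,0,0],0.33],[[0,0,0],[0,0,0],0.33]]}}

```text
clock: 20.7
eef_pos: [0.5404, 0.142, 0.09]
tool_rot: [0.738, -0.675, -0.0, 0.001]
ft_force: [0.6, 0.3, -0.6]
grip_width: 0.0281
grasp_force: 0.0
```

```bash
python3 s.py
```

```text
t 20.7 p [540.4 142.   90. ] yang -174.85 tilt [-1.e-03 -5.e-04 -1.e+00] q [ 14.7  24.1  -1.1  64.8  -0.  -80.4] tau6 [0.113 0.008 0.003] F [ 0.64  0.25 -0.63] T [-0.004  0.021  0.019] w 28.13975975183553
```

Emit:
{"op": "drive_tool", "data": {"increments": [[[0.6,0.5,-15],[0,0,0],0.33],[[0,0,-12],[0,0,0],0.33],[[0,0,-5],[0,0,0],0.33],[[0,0,-5],[0,0,0],0.33],[[0,0,0],[0,0,0],0.33]]}}

```text
clock: 21.12
eef_pos: [0.5409, 0.1425, 0.0517]
tool_rot: [0.738, -0.675, -0.001, 0.001]
ft_force: [0.0, -0.0, 1.0]
grip_width: 0.0281
grasp_force: 0.0
```

Emit:
{"op": "drive_tool", "data": {"increments": [[[0,0,-6],[0,0,0],0.33],[[0,0,-6],[0,0,0],0.33],[[0,0,-6],[0,0,0],0.33],[[0,0,0],[0,0,0],0.33],[[0,0,0],[0,0,0],0.33]]}}

```text
clock: 21.53
eef_pos: [0.5413, 0.1427, 0.0346]
tool_rot: [0.738, -0.675, -0.0, 0.0]
ft_force: [0.4, 0.1, 0.0]
grip_width: 0.0282
grasp_force: 0.0
```

```bash
python3 s.py
```

```text
t 21.5333 p [541.3 142.7  34.6] yang -174.85 tilt [-1.e-03 -3.e-04 -1.e+00] q [ 14.8  27.2  -5.3  57.6  -0.  -80.4] tau6 [-0.027 -0.    -0.   ] F [0.37 0.11 0.03] T [-0.042  0.045  0.039] w 28.24336427827011
```

Emit:
{"op": "drive_tool", "data": {"increments": [[[0,0,0],[0,0,-6],0.33],[[0,0,0],[0,0,-6],0.33],[[0,0,0],[0,0,-6],0.33],[[0,0,0],[0,0,-6],0.33],[[0,0,0],[0,0,-6],0.33],[[0,0,0],[0,0,-6],0.33],[[0,0,0],[0,0,0],0.33]]}}

```text
clock: 22.12
eef_pos: [0.542, 0.1429, 0.0355]
tool_rot: [-0.493, 0.87, -0.0, 0.0]
ft_force: [0.4, -0.3, -0.1]
grip_width: 0.0283
grasp_force: 0.0
```

```bash
python3 s.py
```

```text
t 22.1167 p [542.  142.9  35.5] yang 149.05 tilt [ 8.e-04  2.e-04 -1.e+00] q [ 14.8  27.2  -5.2  57.6   0.  -44.3] tau6 [-0.001 -0.     0.741] F [ 0.36 -0.31 -0.08] T [0.022 0.07  0.04 ] w 28.259569931560737
```

Emit:
{"op": "drive_tool", "data": {"increments": [[[0,0,0],[0,0,-5],0.33],[[0,0,0],[0,0,-5],0.33],[[0,0,0],[0,0,-5],0.33],[[0,0,0],[0,0,-5],0.33]]}}

```text
clock: 22.45
eef_pos: [0.5415, 0.1428, 0.0353]
tool_rot: [-0.334, 0.942, 0.0, -0.0]
ft_force: [-0.8, -1.2, -0.0]
grip_width: 0.0281
grasp_force: 0.7
```

```bash
python3 s.py
```

```text
t 22.45 p [541.5 142.8  35.3] yang 129.08 tilt [-3.e-04  1.e-04 -1.e+00] q [ 14.8  27.2  -5.2  57.6   0.  -24.3] tau6 [-0.395 -0.081 -0.833] F [-0.82 -1.22 -0.04] T [0.05  0.121 0.038] w 28.057922471430206
```

Emit:
{"op": "drive_tool", "data": {"increments": [[[0,0,0],[0,0,-6],0.33],[[0,0,0],[0,0,-6],0.33],[[0,0,0],[0,0,-6],0.33],[[0,0,0],[0,0,-6],0.33],[[0,0,0],[0,0,-6],0.33]]}}

```text
clock: 22.87
eef_pos: [0.5412, 0.1429, 0.035]
tool_rot: [-0.079, 0.997, 0.0, -0.0]
ft_force: [-0.2, 0.2, -1.3]
grip_width: 0.0277
grasp_force: 0.8
```

```bash
python3 s.py
```

```text
t 22.8667 p [541.2 142.9  35. ] yang 99.03 tilt [-9.e-04  1.e-04 -1.e+00] q [14.8 27.2 -5.2 57.6  0.   5.7] tau6 [-0.213 -0.161 -1.006] F [-0.16  0.17 -1.3 ] T [0.059 0.153 0.038] w 27.70672820052613
```

Emit:
{"op": "drive_tool", "data": {"increments": [[[0,0,0],[0,0,-6],0.33],[[0,0,0],[0,0,-6],0.33],[[0,0,0],[0,0,-6],0.33],[[0,0,0],[0,0,-6],0.33],[[0,0,0],[0,0,0],0.33]]}}

```text
clock: 23.28
eef_pos: [0.5413, 0.143, 0.035]
tool_rot: [0.129, 0.992, 0.0, -0.0]
ft_force: [-0.7, 0.7, -0.3]
grip_width: 0.0281
grasp_force: 0.3
```

```bash
python3 s.py
```

```text
t 23.2833 p [541.3 143.   35. ] yang 75.21 tilt [-7.e-04  4.e-04 -1.e+00] q [14.8 27.2 -5.2 57.6  0.  29.6] tau6 [-0.132 -0.142  0.747] F [-0.67  0.69 -0.34] T [0.139 0.069 0.005] w 28.099869190031082
```

Emit:
{"op": "drive_tool", "data": {"increments": [[[0,0,0],[0,0,-6],0.33],[[0,0,0],[0,0,-6],0.33],[[0,0,0],[0,0,-6],0.33],[[0,0,0],[0,0,-6],0.33]]}}

```text
clock: 23.62
eef_pos: [0.5414, 0.1433, 0.0351]
tool_rot: [0.332, 0.943, 0.0, -0.0]
ft_force: [-0.3, 2.1, -0.7]
grip_width: 0.0279
grasp_force: 0.7
```

Emit:
{"op": "drive_tool", "data": {"increments": [[[0,0,0],[0,0,-4],0.33],[[0,0,0],[0,0,-4],0.33]]}}

```text
clock: 23.78
eef_pos: [0.5416, 0.1433, 0.0351]
tool_rot: [0.397, 0.918, 0.0, -0.0]
ft_force: [-0.5, 1.1, -1.0]
grip_width: 0.0282
grasp_force: 0.7
```

Emit:
{"op": "drive_tool", "data": {"increments": [[[0,0,0],[0,0,-4],0.33],[[0,0,0],[0,0,-4],0.33]]}}

```text
clock: 23.95
eef_pos: [0.5417, 0.1433, 0.0352]
tool_rot: [0.46, 0.888, 0.0, -0.0]
ft_force: [0.0, 1.4, -1.4]
grip_width: 0.0282
grasp_force: 0.7
```

Emit:
{"op": "drive_tool", "data": {"increments": [[[0,0,0],[0,0,-4],0.33],[[0,0,0],[0,0,-4],0.33]]}}

```text
clock: 24.12
eef_pos: [0.5418, 0.1432, 0.0352]
tool_rot: [0.521, 0.854, 0.0, -0.0]
ft_force: [-0.0, -0.1, -1.6]
grip_width: 0.0284
grasp_force: 0.7
```

```bash
python3 s.py
```

```text
t 24.1167 p [541.8 143.2  35.2] yang 27.26 tilt [ 2.e-04  7.e-04 -1.e+00] q [14.8 27.2 -5.2 57.6  0.  77.5] tau6 [ 0.044 -0.323 -0.663] F [-0.03 -0.07 -1.58] T [0.239 0.071 0.026] w 28.394782701962004
```

Emit:
{"op": "drive_tool", "data": {"increments": [[[0,0,0],[0,0,-4],0.33],[[0,0,0],[0,0,-4],0.33]]}}

```text
clock: 24.28
eef_pos: [0.5418, 0.1431, 0.0352]
tool_rot: [0.579, 0.815, 0.0, -0.0]
ft_force: [1.0, 1.0, -0.5]
grip_width: 0.0284
grasp_force: 0.7
```

Emit:
{"op": "drive_tool", "data": {"increments": [[[0,0,0],[0,0,-4],0.33],[[0,0,0],[0,0,-4],0.33]]}}

```text
clock: 24.45
eef_pos: [0.5419, 0.1431, 0.0352]
tool_rot: [0.634, 0.773, 0.0, -0.0]
ft_force: [-0.0, 1.2, -1.7]
grip_width: 0.0285
grasp_force: 0.7
```

Emit:
{"op": "drive_tool", "data": {"increments": [[[0,0,0],[0,0,-4],0.33],[[0,0,0],[0,0,-4],0.33]]}}

```text
clock: 24.62
eef_pos: [0.5418, 0.143, 0.0352]
tool_rot: [0.687, 0.727, 0.0, -0.0]
ft_force: [0.7, 1.1, -1.4]
grip_width: 0.0282
grasp_force: 0.8
```

Emit:
{"op": "drive_tool", "data": {"increments": [[[0,0,0],[0,0,-4],0.33],[[0,0,0],[0,0,-4],0.33]]}}

```text
clock: 24.78
eef_pos: [0.5419, 0.1429, 0.0352]
tool_rot: [0.736, 0.677, 0.0, 0.0]
ft_force: [-0.1, 0.3, -2.0]
grip_width: 0.0279
grasp_force: 0.8
```

```bash
python3 s.py
```

```text
t 24.7833 p [541.9 142.9  35.2] yang -4.75 tilt [ 3.e-04  3.e-04 -1.e+00] q [ 14.8  27.2  -5.2  57.6   0.  109.5] tau6 [ 0.048 -0.138 -0.663] F [-0.09  0.28 -1.96] T [ 0.098 -0.036 -0.007] w 27.870608428901143
```

Emit:
{"op": "drive_tool", "data": {"increments": [[[0,0,0],[0,0,-4],0.33],[[0,0,0],[0,0,-4],0.33]]}}

```text
clock: 24.95
eef_pos: [0.5418, 0.1429, 0.0352]
tool_rot: [0.781, 0.624, 0.0, 0.0]
ft_force: [-0.5, 0.3, -1.5]
grip_width: 0.0282
grasp_force: 0.8
```

Emit:
{"op": "drive_tool", "data": {"increments": [[[0,0,0],[0,0,-4],0.33],[[0,0,0],[0,0,-4],0.33]]}}

```text
clock: 25.12
eef_pos: [0.5418, 0.1428, 0.0352]
tool_rot: [0.823, 0.568, 0.0, 0.0]
ft_force: [0.1, 0.4, -0.9]
grip_width: 0.0281
grasp_force: 0.8
```

Emit:
{"op": "drive_tool", "data": {"increments": [[[0,0,0],[0,0,-4],0.33],[[0,0,0],[0,0,-4],0.33]]}}

```text
clock: 25.28
eef_pos: [0.5417, 0.1428, 0.0351]
tool_rot: [0.861, 0.509, 0.0, 0.0]
ft_force: [-0.4, -0.2, -1.3]
grip_width: 0.0286
grasp_force: 0.8
```

Emit:
{"op": "drive_tool", "data": {"increments": [[[0,0,0],[0,0,-4],0.33],[[0,0,0],[0,0,-4],0.33]]}}

```text
clock: 25.45
eef_pos: [0.5417, 0.1428, 0.0351]
tool_rot: [0.894, 0.448, -0.0, -0.0]
ft_force: [-0.3, -0.1, -0.5]
grip_width: 0.0282
grasp_force: 0.8
```

```bash
python3 s.py
```

```text
t 25.45 p [541.7 142.8  35.1] yang -36.76 tilt [-1.e-04 -1.e-04 -1.e+00] q [ 14.8  27.2  -5.2  57.6  -0.  141.5] tau6 [-0.095 -0.066 -0.662] F [-0.27 -0.07 -0.53] T [0.022 0.134 0.004] w 28.221807034100074
```

Emit:
{"op": "drive_tool", "data": {"increments": [[[0,0,0],[0,0,-4],0.33],[[0,0,0],[0,0,-4],0.33]]}}

```text
clock: 25.62
eef_pos: [0.5415, 0.1427, 0.0351]
tool_rot: [0.923, 0.385, -0.0, 0.0]
ft_force: [0.1, 0.5, -1.4]
grip_width: 0.0281
grasp_force: 0.8
```

Emit:
{"op": "drive_tool", "data": {"increments": [[[0,0,0],[0,0,-4],0.33],[[0,0,0],[0,0,-4],0.33]]}}

```text
clock: 25.78
eef_pos: [0.5415, 0.1427, 0.035]
tool_rot: [0.948, 0.319, -0.0, -0.0]
ft_force: [0.7, 0.6, -1.2]
grip_width: 0.028
grasp_force: 0.8
```

Emit:
{"op": "drive_tool", "data": {"increments": [[[0,0,0],[0,0,-4],0.33],[[0,0,0],[0,0,-4],0.33],[[0,0,0],[0,0,0],0.33]]}}

```text
clock: 26.03
eef_pos: [0.5415, 0.1427, 0.0351]
tool_rot: [0.967, 0.253, -0.0, -0.0]
ft_force: [-0.5, 0.2, 0.4]
grip_width: 0.0285
grasp_force: 0.3
```

```bash
python3 s.py
```

```text
t 26.0333 p [541.5 142.7  35.1] yang -60.67 tilt [-4.e-04 -1.e-04 -1.e+00] q [ 14.8  27.2  -5.2  57.6   0.  165.4] tau6 [-0.192 -0.084  0.497] F [-0.49  0.19  0.37] T [ 0.007  0.108 -0.023] w 28.522819889651824
```

Emit:
{"op": "drive_tool", "data": {"increments": [[[0,0,0],[0,0,7],0.33],[[0,0,0],[0,0,7],0.33],[[0,0,0],[0,0,7],0.33],[[0,0,0],[0,0,0],0.33],[[0,0,20],[0,0,0],0.33],[[0,0,25],[0,0,0],0.33],[[0,0,0],[0,0,7],0.33],[[0,0,0],[0,0,7],0.33]]}}

```text
clock: 26.7
eef_pos: [0.5437, 0.1432, 0.0825]
tool_rot: [0.846, 0.533, 0.002, 0.001]
ft_force: [0.6, 0.3, -0.4]
grip_width: 0.028
grasp_force: 0.0
```

Emit:
{"op": "drive_tool", "data": {"increments": [[[0,0,0],[0,0,7],0.33],[[0,0,0],[0,0,7],0.33],[[0,0,0],[0,0,7],0.33],[[0,0,0],[0,0,7],0.33],[[0,0,0],[0,0,7],0.33],[[0,0,0],[0,0,7],0.33],[[0,0,0],[0,0,7],0.33],[[0,0,0],[0,0,7],0.33]]}}

```text
clock: 27.37
eef_pos: [0.542, 0.1427, 0.0804]
tool_rot: [0.496, 0.868, 0.0, 0.0]
ft_force: [0.3, -0.4, -0.4]
grip_width: 0.0278
grasp_force: 0.0
```

Emit:
{"op": "drive_tool", "data": {"increments": [[[0,0,0],[0,0,7],0.33],[[0,0,0],[0,0,7],0.33],[[0,0,0],[0,0,7],0.33],[[0,0,0],[0,0,7],0.33],[[0,0,0],[0,0,7],0.33],[[0,0,0],[0,0,7],0.33],[[0,0,0],[0,0,7],0.33],[[0,0,0],[0,0,7],0.33]]}}

```text
clock: 28.03
eef_pos: [0.542, 0.1428, 0.0804]
tool_rot: [0.031, 1.0, 0.0, 0.0]
ft_force: [0.1, 0.0, 0.9]
grip_width: 0.0282
grasp_force: 0.0
```

Emit:
{"op": "drive_tool", "data": {"increments": [[[0,0,0],[0,0,7],0.33],[[0,0,0],[0,0,7],0.33],[[0,0,0],[0,0,7],0.33],[[0,0,0],[0,0,7],0.33],[[0,0,0],[0,0,5],0.33],[[0,0,0],[0,0,0],0.33]]}}

```text
clock: 28.53
eef_pos: [0.542, 0.1428, 0.0803]
tool_rot: [-0.252, 0.968, -0.0, 0.0]
ft_force: [-0.2, 0.2, -0.3]
grip_width: 0.0281
grasp_force: 0.0
```

```bash
python3 s.py
```

```text
t 28.5333 p [542.  142.8  80.3] yang 119.23 tilt [ 6.e-04  0.e+00 -1.e+00] q [ 14.8  24.7  -1.8  63.5  -0.  -14.5] tau6 [-0.    -0.    -0.643] F [-0.22  0.17 -0.29] T [-0.028  0.003  0.04 ] w 28.111493336005164
```

Emit:
{"op": "drive_tool", "data": {"increments": [[[0,0,0],[0,0,7],0.33],[[0,0,0],[0,0,7],0.33],[[0,0,0],[0,0,7],0.33],[[-0.5,0,0],[0,0,4],0.33],[[0,0,0],[0,0,0],0.33],[[0,0,-15],[0,0,0],0.33],[[0,0,-12],[0,0,0],0.33],[[0,0,0],[0,0,0],0.33]]}}

```text
clock: 29.2
eef_pos: [0.5394, 0.1423, 0.0509]
tool_rot: [-0.454, 0.891, 0.0, -0.002]
ft_force: [-0.4, -0.2, -0.6]
grip_width: 0.0281
grasp_force: 0.0
```

Emit:
{"op": "drive_tool", "data": {"increments": [[[0,0,-6],[0,0,0],0.33],[[0,0,-6],[0,0,0],0.33],[[0,0,-6],[0,0,0],0.33],[[0,0,0],[0,0,-5],0.33],[[0,0,0],[0,0,-6],0.33],[[0,0,0],[0,0,-6],0.33],[[0,0,0],[0,0,-5],0.33],[[0,0,0],[0,0,0],0.33]]}}

```text
clock: 29.87
eef_pos: [0.5414, 0.1428, 0.0351]
tool_rot: [-0.276, 0.961, 0.0, 0.0]
ft_force: [-0.5, 0.4, 0.2]
grip_width: 0.028
grasp_force: 0.0
```

Emit:
{"op": "drive_tool", "data": {"increments": [[[0,0,0],[0,0,-4],0.33],[[0,0,0],[0,0,-4],0.33]]}}

```text
clock: 30.03
eef_pos: [0.5413, 0.1428, 0.0351]
tool_rot: [-0.209, 0.978, 0.0, 0.0]
ft_force: [0.2, 0.5, -0.6]
grip_width: 0.0288
grasp_force: 0.9
```

Emit:
{"op": "drive_tool", "data": {"increments": [[[0,0,0],[0,0,-4],0.33],[[0,0,0],[0,0,-4],0.33]]}}

```text
clock: 30.2
eef_pos: [0.5413, 0.1428, 0.035]
tool_rot: [-0.14, 0.99, 0.0, 0.0]
ft_force: [-0.9, -0.3, -1.4]
grip_width: 0.0282
grasp_force: 2.8
```

```bash
python3 s.py
```

```text
t 30.2 p [541.3 142.8  35. ] yang 106.08 tilt [ 1.e-04  0.e+00 -1.e+00] q [14.8 27.2 -5.3 57.5  0.  -1.3] tau6 [ 0.041 -0.032 -0.586] F [-0.86 -0.31 -1.43] T [ 0.006 -0.032  0.075] w 28.168399507347672
```

Emit:
{"op": "drive_tool", "data": {"increments": [[[0,0,0],[0,0,-2],0.33],[[0,0,0],[0,0,0],0.33],[[0,0,0],[0,0,0],0.33]]}}

```text
clock: 30.45
eef_pos: [0.5412, 0.1428, 0.035]
tool_rot: [-0.124, 0.992, 0.0, 0.0]
ft_force: [1.0, -0.3, -1.4]
grip_width: 0.028
grasp_force: 2.0
```

```bash
cat > r.py <<'E'
from h import *
T=[];G=[];t5=[]
for i in range(8):
    camera("side");o=get_obs();T.append(o["ft_torque"]);G.append(o["grasp_force"]);t5.append(o["tau"][5])
from scipy.spatial.transform import Rotation as R
M=R.from_quat(o["tool_rot"]).as_matrix()
print(o["clock"],"yang",np.degrees(np.arctan2(M[1,1],M[0,1])).round(2),"T",np.mean(T,0).round(3),"+-",np.std(T,0).round(3),"G",np.mean(G).round(2),"tau6",np.round(t5,3),"F",o["ft_force"].round(1))
E
python3 r.py
```

```text
30.85 yang 104.17 T [ 0.083 -0.084  0.102] +- [0.029 0.033 0.03 ] G 2.25 tau6 [0.072 0.07  0.073 0.077 0.08  0.083 0.085 0.086] F [ 1.7  0.3 -2. ]
```

Emit:
{"op": "drive_tool", "data": {"increments": [[[0,0,0],[0,0,-2],0.33],[[0,0,0],[0,0,0],0.33],[[0,0,0],[0,0,0],0.33]]}}

```text
clock: 31.1
eef_pos: [0.5412, 0.1428, 0.035]
tool_rot: [-0.106, 0.994, 0.0, -0.0]
ft_force: [0.5, 0.5, -1.7]
grip_width: 0.0282
grasp_force: 2.5
```

```bash
python3 r.py
```

```text
31.5 yang 102.15 T [ 0.143 -0.161  0.095] +- [0.027 0.03  0.021] G 2.56 tau6 [0.095 0.091 0.092 0.093 0.095 0.096 0.097 0.097] F [ 0.7  0.5 -3.5]
```

Emit:
{"op": "drive_tool", "data": {"increments": [[[0,0,0],[0,0,-2],0.33],[[0,0,0],[0,0,0],0.33],[[0,0,0],[0,0,0],0.33]]}}

```text
clock: 31.75
eef_pos: [0.5412, 0.1428, 0.0351]
tool_rot: [-0.089, 0.996, 0.0, -0.0]
ft_force: [1.1, 0.4, -3.5]
grip_width: 0.0281
grasp_force: 2.8
```

```bash
python3 r.py
```

```text
32.15 yang 100.15 T [ 0.18  -0.151  0.099] +- [0.03  0.029 0.023] G 2.9 tau6 [0.107 0.103 0.104 0.105 0.106 0.107 0.108 0.109] F [ 1.7  0.6 -2.9]
```

Emit:
{"op": "drive_tool", "data": {"increments": [[[0,0,0],[0,0,-2],0.33],[[0,0,0],[0,0,-2],0.33],[[0,0,0],[0,0,0],0.33],[[0,0,0],[0,0,0],0.33]]}}

```text
clock: 32.48
eef_pos: [0.5411, 0.1428, 0.035]
tool_rot: [-0.054, 0.999, 0.0, -0.0]
ft_force: [1.4, 0.6, -3.3]
grip_width: 0.0282
grasp_force: 3.4
```

```bash
python3 r.py
```

```text
32.8833 yang 96.16 T [ 0.254 -0.156  0.135] +- [0.023 0.026 0.015] G 3.55 tau6 [0.131 0.127 0.127 0.129 0.131 0.132 0.133 0.134] F [ 0.2  1.5 -3.1]
```

Emit:
{"op": "drive_tool", "data": {"increments": [[[0,0,0],[0,0,-2],0.33],[[0,0,0],[0,0,0],0.33],[[0,0,0],[0,0,0],0.33]]}}

```text
clock: 33.13
eef_pos: [0.5411, 0.1428, 0.0351]
tool_rot: [-0.037, 0.999, 0.0, -0.0]
ft_force: [-0.3, 0.6, -3.3]
grip_width: 0.028
grasp_force: 3.8
```

```bash
python3 r.py
```

```text
33.5333 yang 94.15 T [ 0.243 -0.092  0.14 ] +- [0.02  0.033 0.023] G 3.88 tau6 [0.142 0.138 0.139 0.14  0.142 0.143 0.144 0.144] F [ 0.7  1.3 -2.8]
```

Emit:
{"op": "drive_tool", "data": {"increments": [[[0,0,0],[0,0,-2],0.33],[[0,0,0],[0,0,-2],0.33],[[0,0,0],[0,0,0],0.33],[[0,0,0],[0,0,0],0.33]]}}

```text
clock: 33.87
eef_pos: [0.5411, 0.1428, 0.035]
tool_rot: [-0.002, 1.0, 0.0, -0.0]
ft_force: [0.1, 1.4, -3.9]
grip_width: 0.028
grasp_force: 4.8
```

```bash
python3 r.py
```

```text
34.2667 yang 90.16 T [ 0.333 -0.061  0.178] +- [0.027 0.039 0.038] G 4.92 tau6 [0.18  0.176 0.177 0.179 0.181 0.182 0.183 0.184] F [-0.6  1.7 -3.9]
```

Emit:
{"op": "drive_tool", "data": {"increments": [[[0,0,0],[0,0,-2],0.33],[[0,0,0],[0,0,-2],0.33],[[0,0,0],[0,0,0],0.33],[[0,0,0],[0,0,0],0.33]]}}

```text
clock: 34.6
eef_pos: [0.5411, 0.1428, 0.035]
tool_rot: [0.033, 0.999, 0.0, -0.0]
ft_force: [0.7, 1.2, -4.4]
grip_width: 0.0281
grasp_force: 5.4
```

```bash
python3 r.py
```

```text
35.0 yang 86.16 T [ 0.387 -0.029  0.207] +- [0.02  0.033 0.041] G 5.54 tau6 [0.204 0.2   0.201 0.203 0.204 0.206 0.207 0.208] F [ 0.2  1.9 -5.5]
```

Emit:
{"op": "drive_tool", "data": {"increments": [[[0,0,0],[0,0,5],0.33],[[0,0,0],[0,0,6],0.33],[[0,0,0],[0,0,6],0.33],[[0,0,0],[0,0,6],0.33],[[0,0,0],[0,0,6],0.33],[[0,0,0],[0,0,0],0.33],[[0,0,10],[0,0,0],0.33],[[0,0,15],[0,0,0],0.33]]}}

```text
clock: 35.67
eef_pos: [0.5402, 0.1421, 0.0599]
tool_rot: [-0.216, 0.976, -0.0, -0.001]
ft_force: [0.4, 0.3, 0.5]
grip_width: 0.0287
grasp_force: 0.0
```

Emit:
{"op": "drive_tool", "data": {"increments": [[[0,0,30],[0,0,0],0.33],[[0,0,30],[0,0,0],0.33],[[0,0,30],[0,0,0],0.33],[[-35,0,10],[0,0,0],0.33],[[-35,0,0],[0,0,0],0.33],[[-35,0,0],[0,0,0],0.33],[[-35,0,0],[0,0,0],0.33],[[-35,0,0],[0,0,0],0.33]]}}

```text
clock: 36.33
eef_pos: [0.3651, 0.1425, 0.1613]
tool_rot: [-0.216, 0.976, -0.0, 0.001]
ft_force: [-0.2, 0.1, 0.8]
grip_width: 0.0282
grasp_force: 0.0
```

Emit:
{"op": "drive_tool", "data": {"increments": [[[-30,0,0],[0,0,0],0.33],[[0,-35,0],[0,0,0],0.33],[[0,-35,0],[0,0,0],0.33],[[0,-35,0],[0,0,0],0.33],[[0,0,0],[0,0,0],0.33],[[0,0,0],[0,0,0],0.33]]}}

```text
clock: 36.83
eef_pos: [0.3366, 0.0363, 0.1613]
tool_rot: [-0.214, 0.977, -0.0, 0.001]
ft_force: [0.4, -0.1, -0.4]
grip_width: 0.0282
grasp_force: 0.0
```

```bash
python3 s.py; python3 - <<'E'
from h import *
c=camera("top")
for q in ["peeler","slicer","slicing_ring","wing_nut","red_apple","green_apple","white_pot","face_mug"]:
    for s in silhouettes(q,c)[:1]:
        ys,xs=np.nonzero(s["region"]);print(q,round(s["conf"],2),s["bbox"],xs.mean().round(1),ys.mean().round(1),atz(c,(xs.mean(),ys.mean()),.101).round(4))
# shift of the blade by template match vs first picture
a=cv2.imread("pics/top0.png");b=c["image"][:,:,::-1].copy()
up=lambda i:cv2.resize(i,None,fx=4,fy=4,interpolation=cv2.INTER_CUBIC)
for n,(x0,x1,y0,y1) in {"ring":(332,348,228,265),"tab":(307,322,240,262),"post":(358,374,215,228)}.items():
    t=up(a[y0:y1,x0:x1]);S=up(b[y0-6:y1+6,x0-15:x1+20]);r=cv2.matchTemplate(S,t,cv2.TM_CCOEFF_NORMED);_,v,_,l=cv2.minMaxLoc(r);print(n,round(v,2),l[0]/4-15,l[1]/4-6)
E
```

```text
t 36.8333 p [336.6  36.3 161.3] yang 114.74 tilt [ 0.0025  0.     -1.    ] q [  6.2  -3.7 -24.3  69.2  -0.  -18.6] tau6 [ 0.063 -0.115 -0.07 ] F [ 0.38 -0.08 -0.43] T [-0.022  0.017 -0.092] w 28.205095057985915
peeler 0.64 [199.9, 216.5, 392.7, 283.6] 300.4 249.0 [0.5273 0.3132 0.101 ]
slicer 0.9 [317.0, 230.6, 377.7, 262.8] 348.2 246.8 [0.5306 0.2185 0.101 ]
slicing_ring 0.77 [341.8, 230.3, 357.4, 259.2] 349.6 244.9 [0.5345 0.2157 0.101 ]
wing_nut 0.51 [374.0, 234.9, 390.4, 252.2] 381.0 243.3 [0.5368 0.1526 0.101 ]
red_apple 0.58 [272.0, 148.3, 303.9, 177.7] 288.3 162.2 [0.707  0.3345 0.101 ]
green_apple 0.84 [324.0, 150.4, 357.9, 178.8] 343.3 165.5 [0.6993 0.2209 0.101 ]
white_pot 0.76 [156.9, 218.4, 200.0, 254.3] 177.9 237.1 [0.5525 0.5563 0.101 ]
face_mug 0.83 [139.0, 265.6, 183.1, 315.0] 161.4 282.1 [0.4638 0.5856 0.101 ]
ring 0.93 10.5 -1.0
tab 0.98 10.25 -1.0
post 1.0 0.0 0.0
```

```bash
python3 -c "from workcell import *; print(job_done())"
```

```text
the job is handed in; nothing more can be done
None
```

The blade is home against the stud, the wing nut is tightened to about 0.2 N m (snug, not strained), the arm is clear, the other things are where they were, and the job was handed in at about 37 s.

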